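# Unstack the tested modules onto their docks

## Robot

A 6-joint arm with a two-finger parallel gripper is mounted at the origin on the work surface. World frame = base frame: x ahead of the robot, y to its left, z up, the work surface at z = 0. Lengths are in m, angles in degrees, forces in N, time in s.
With the tool pointing down it reaches from about 0.25 to 0.725 m from the base axis. Payload 9.7 kg.
Tool frame: the origin (TCP) lies between the finger pads; the fingertips stand 11 mm ahead of it and the grasp point (between the pads) lies 8 mm behind it; z points along the fingers, x is the direction in which the jaws open and shut, and the axes are right-handed (so a half turn about z gives the same grasp; the last joint's range is limited). The gripper opens to 85 mm and grips with 20 to 120 N. Pads are 22 mm wide; open, the fingers measure 114 mm over their backs; the gripper's body (76 mm by 85 mm) begins 54 mm behind the grasp point. The pads swing forward as they close: fully open they stand 13 mm farther back than shut.
Start: joints at [72.021, 4.979, 10.078, 95.1, 0, 90], TCP at [0.17, 0.523, 0.21] pointing down, gripper open.
Joint ranges: [-179.16, 179.16], [-48.56, 103.87], [-65.8, 70.77], [-126.05, 130.52], [-82.76, 87.17], [-180, 180]. Speed limits (degrees/s): [127.2, 127.2, 147.25, 180, 180, 180].

## Interface

Orientations are given as [roll, pitch, yaw] about the fixed x, y, z axes, in that order (R = Rz(yaw) Ry(pitch) Rx(roll)).
In Python, from workcell import get_obs, camera, job_done, spotter gives the robot as it stands.
- The arm moves only by the tool play_rows, never from a script. Its argument "rows" is a list of rows, each a list of 3 entries, a list of its own where there are three numbers: the closure, from 0 (fully open) to 1 (shut), then the shift along the tool's x, y, z in cm, then the turn, a rotation vector about the tool's x, y, z in degrees. In form: [[claw, [x, y, z], [wx, wy, wz]], ...]. A call has 1 to 12 rows; each row shifts and turns the pose as measured when the row begins, along the tool's axes as they then stand; what a row does not reach is not made up. A row lasts 1/10 s, in which the tool goes at most 50 mm and 8.59 degrees, less where a joint would pass 70% of its speed; a pose out of reach is approached as far as the arm can. A call is refused whole if a number of a shift passes 5 or a number of a turn 8.59, either way. A call with a gripper value outside its range is refused whole. The fingers move at their own pace and stop on an object; "newtons" is the grip in N (left out, the last holds). Time passes only in rows, so rows that do not move let the fingers close. It gives the time, the measured TCP pose, the force and the opening at its end, in the units of the state.
- get_obs(): the state, without advancing time (a new reading comes with each control period).
- camera(name): name is "scene" or "side" or "wrist"; returns a dict with "img" (420x560x3 uint8, red, green, blue), "intrinsics" (3x3 intrinsics, pixels), "xyz" and "orientation" of the camera in the world. Camera axes: x right, y down, z forward; pixel columns grow to the right and rows downward; lengths in m; the calibration is good to about 2 mm. A picture is of the moment at which its call begins. There is no depth.
- job_done(): hands the job in, once; it reports no verdict.
Trained networks look in a picture, given as the dict that the camera call returned (one of the last four; its "shot" number tells which), for a name from the list of things; names that differ only in an ending like _2 or _b are one class to them, and where a whole thing is asked for, a point or a joint stands for the part that bears it (a point fixed in the world has none). Each returns a list of dicts, best first, with "confidence" (0 to 1); they miss things now and then, are a little off and sometimes report something else, mostly with a low value. They report only what shows in the picture. A call takes as long as a camera call. They do not tell look-alikes from the thing itself.
- spotter.spot_in(picture, thing): "point" ([x, y, z] in m, in world coordinates, good to about 4 mm: the middle of the surface that is visible of it).
- spotter.trace(picture, thing): "pixels" (420x560 bool, what is visible of it).
The state is a dict: "time": time; "q": joint angles; "qd": joint speeds; "joint_efforts": joint torques, N m; "ee_pos": TCP position; "tcp_rot": TCP orientation; "wrist_force": force on the tool from outside, world axes, zero at the start; "torque": the same for the moment, N m; "opening": finger opening in m.
Only numpy, scipy, OpenCV 4.12 (cv2) and the standard library are available. Lean on these libraries where they do the work, as an engineer would, in place of code of your own. Each camera call takes 0.05 s, during which the arm holds its last target.

## Task

Two stacks of electronic modules are waiting at the test bench. Take both stacks apart and set each of the five modules, right way up, gently and without tipping it, in the middle of the test dock of its own colour, lying flat on the marked rectangle and square with it (either way round). Leave all five released and at rest on their docks.

Things in the scene. Friction and masses are not known exactly. Their poses are not given: they have to be found in the camera images.
- mod_blue_c (a point): power module, long bright-blue cover with a row of black cooling slots, lower half bare aluminium; at the start it stands on the table as the bottom of one of the two stacks. Plain rigid box, flat top and bottom, 110 mm (its x axis) x 50 mm (y) x 28 mm high (z), about 300 g, loose, not fastened to what it lies on. The point is its centre, 14 mm above its underside; grip it across its 50 mm width (along y).
- mod_red_c (a point): power module, long red cover with a row of black cooling slots, lower half bare aluminium; at the start it stands on the table as the bottom of one of the two stacks. Plain rigid box, flat top and bottom, 110 mm (its x axis) x 50 mm (y) x 28 mm high (z), about 300 g, loose, not fastened to what it lies on. The point is its centre, 14 mm above its underside; grip it across its 50 mm width (along y).
- mod_yellow_c (a point): controller module, medium yellow cover with four short black slots, lower half bare aluminium; at the start it lies on one of the two long modules (either one). Plain rigid box, flat top and bottom, 76 mm (its x axis) x 48 mm (y) x 26 mm high (z), about 200 g, loose, not fastened to what it lies on. The point is its centre, 13 mm above its underside; grip it across its 48 mm width (along y).
- mod_green_c (a point): controller module, medium green cover with four short black slots, lower half bare aluminium; at the start it lies on one of the two long modules (either one). Plain rigid box, flat top and bottom, 76 mm (its x axis) x 48 mm (y) x 26 mm high (z), about 200 g, loose, not fastened to what it lies on. The point is its centre, 13 mm above its underside; grip it across its 48 mm width (along y).
- mod_white_c (a point): camera module, small square white cover with a round black lens window on top, lower half bare aluminium; at the start it lies on top of the yellow module, so its stack is three high. Plain rigid box, flat top and bottom, 44 mm (its x axis) x 44 mm (y) x 22 mm high (z), about 120 g, loose, not fastened to what it lies on. The point is its centre, 11 mm above its underside; grip it across its 44 mm width (along y).
- seat_blue (a point): blue test dock, fixed to the table: a flat blue plate 148 x 72 mm and 5 mm thick, with a dark rectangle 116 x 56 mm marked on it as the seat (flat, flush with the plate) and a low blue connector block standing at one end. The point is the centre of the dark rectangle on the plate top (5 mm above the table); x runs along the plate towards the connector block, whose near face is 70 mm from the point and whose top is 14 mm above the plate top; z is up.
- seat_red (a point): red test dock, fixed to the table: a flat red plate 148 x 72 mm and 5 mm thick, with a dark rectangle 116 x 56 mm marked on it as the seat (flat, flush with the plate) and a low red connector block standing at one end. The point is the centre of the dark rectangle on the plate top (5 mm above the table); x runs along the plate towards the connector block, whose near face is 70 mm from the point and whose top is 14 mm above the plate top; z is up.
- seat_yellow (a point): yellow test dock, fixed to the table: a flat yellow plate 148 x 72 mm and 5 mm thick, with a dark rectangle 116 x 56 mm marked on it as the seat (flat, flush with the plate) and a low yellow connector block standing at one end. The point is the centre of the dark rectangle on the plate top (5 mm above the table); x runs along the plate towards the connector block, whose near face is 70 mm from the point and whose top is 14 mm above the plate top; z is up.
- seat_green (a point): green test dock, fixed to the table: a flat green plate 148 x 72 mm and 5 mm thick, with a dark rectangle 116 x 56 mm marked on it as the seat (flat, flush with the plate) and a low green connector block standing at one end. The point is the centre of the dark rectangle on the plate top (5 mm above the table); x runs along the plate towards the connector block, whose near face is 70 mm from the point and whose top is 14 mm above the plate top; z is up.
- seat_white (a point): white test dock, fixed to the table: a flat white plate 148 x 72 mm and 5 mm thick, with a dark rectangle 116 x 56 mm marked on it as the seat (flat, flush with the plate) and a low white connector block standing at one end. The point is the centre of the dark rectangle on the plate top (5 mm above the table); x runs along the plate towards the connector block, whose near face is 70 mm from the point and whose top is 14 mm above the plate top; z is up.
Things that resemble listed ones, but are neither listed nor needed, are in the scene too. Leave any pink look-alike of the part that bears mod_yellow_c alone. Of the things that look like the part that bears mod_white_c, the larger one is meant.

How it is judged:
By the outcome, as a careful person would: the job done as asked, in the order asked, and still so for the second after the job is handed in, with the robot touching nothing.
It also fails if it takes over 141 s, if anything falls off the work surface, if the arm or the gripper's body presses on something with over 40 N, if the wrist force passes 120 N, or if a joint passes its speed limit or range.

## Working session

There is one attempt and no reset: what is moved stays moved. The work goes in short steps, Python scripts to look and compute and a tool call to move; the robot and the scene stay as the last step left them, time stands still between calls to the robot, and variables do not carry over. Pictures are saved under pics/ and viewed, and the job is handed in when it is done.

Besides the shell and the picture viewer there is one more tool, called after "Request:" as name(argument=value, ...), one argument or row to a line, values as JSON. play_rows: Moves the arm, as the interface text tells. Its arguments: {"type":"object","properties":{"rows":{"type":"array","items":{"type":"array"}},"newtons":{"type":"number"}},"required":["rows"]}

```bash
ls; mkdir -p pics
python3 - <<'E'
from workcell import get_obs,camera
import cv2
o=get_obs();print(o)
for n in ["scene","side","wrist"]:
    c=camera(n);print(n,c["intrinsics"],c["xyz"],c["orientation"],c["shot"])
    cv2.imwrite(f"pics/{n}0.png",c["img"][:,:,::-1])
E
```

```text
pics
{'time': 0.0, 'q': array([7.20214588e+01, 5.01165973e+00, 1.00328000e+01, 9.50991905e+01,
       3.13665088e-05, 9.00031873e+01]), 'qd': array([-0.05763392, -0.02307806,  0.01966961, -0.03629002,  0.12772831,
       -0.0718081 ]), 'joint_efforts': array([ 2.28098128e-03, -5.20383632e+01,  4.64805794e+01,  1.61315646e-02,
        1.27557751e-04,  1.67507693e-05]), 'ee_pos': array([0.16968129, 0.52289215, 0.20886291]), 'tcp_rot': array([-1.79999973e+02,  7.80501818e-02,  7.20182716e+01]), 'wrist_force': array([ 0.50956125, -0.38937196, -0.35744856]), 'torque': array([ 0.00149075,  0.03886855, -0.00926744]), 'opening': 0.08539168905890314}
scene [[509.44596716   0.         273.63681737]
 [  0.         509.44596716 205.5627152 ]
 [  0.           0.           1.        ]] [0.94757232 0.59918993 0.94107221] [-141.99828695   -0.38603196  152.00570918] 1
side [[426.27310154   0.         281.89218812]
 [  0.         426.27310154 205.43915059]
 [  0.           0.           1.        ]] [0.34860124 0.55357232 0.67332397] [-134.25919825   -0.20267018 -154.88332742] 2
wrist [[336.4832941    0.         280.42671268]
 [  0.         336.4832941  209.43231122]
 [  0.           0.           1.        ]] [0.09194368 0.54899446 0.37234636] [1.61351872e+02 6.75115095e-02 7.19761356e+01] 3
```

View pics/scene0.png

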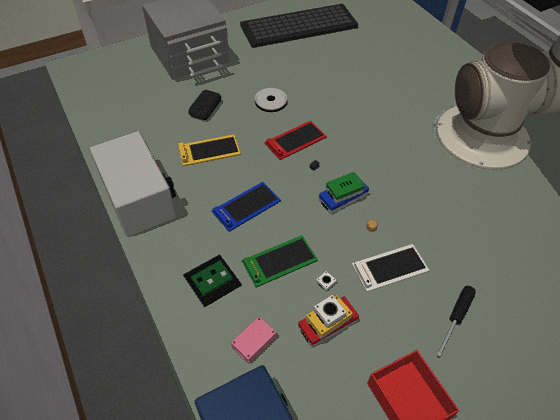

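View pics/side0.png

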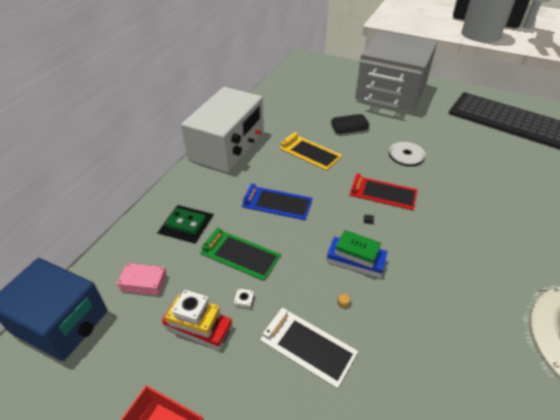

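View pics/wrist0.png

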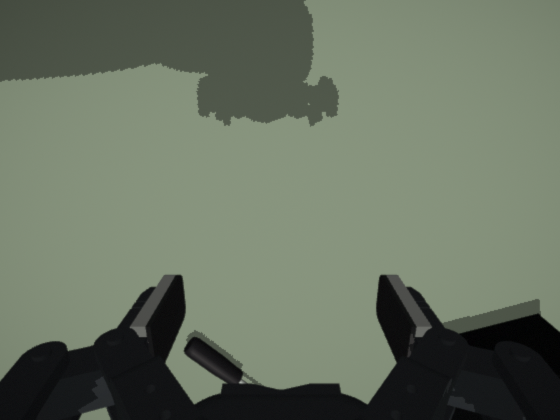

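```bash
cat > h.py <<'E'
import numpy as np,cv2
from scipy.spatial.transform import Rotation as R
from workcell import get_obs,camera,spotter
def proj(c,P):
    P=np.atleast_2d(P);r=R.from_euler('xyz',c["orientation"],degrees=True).as_matrix()
    q=(P-c["xyz"])@r; u=q@c["intrinsics"].T
    return u[:,:2]/u[:,2:]
def unproj(c,uv,z):
    uv=np.atleast_2d(uv);r=R.from_euler('xyz',c["orientation"],degrees=True).as_matrix()
    d=np.c_[uv,np.ones(len(uv))]@np.linalg.inv(c["intrinsics"]).T@r.T
    return c["xyz"]+d*((z-c["xyz"][2])/d[:,2])[:,None]
E
python3 - <<'E'
from h import *
import pickle
out={}
for n in ["scene","side"]:
    c=camera(n); m={}
    for t in ["mod_blue_c","mod_red_c","mod_yellow_c","mod_green_c","mod_white_c"]:
        L=spotter.trace(c,t); m[t]=L
        for d in L:
            p=d["pixels"];ys,xs=np.nonzero(p);print(n,t,d["confidence"].__round__(2),p.sum(),xs.mean().round(),ys.mean().round())
    for t in ["seat_blue","seat_red","seat_yellow","seat_green","seat_white","mod_white_c","mod_green_c"]:
        for d in spotter.spot_in(c,t): print(n,t,round(d["confidence"],2),np.round(d["point"],4),proj(c,d["point"]).round())
    out[n]=(c,m)
pickle.dump(out,open("s0.pkl","wb"))
E
```

```text
scene mod_blue_c 0.95 392 339.0 201.0
scene mod_red_c 0.91 664 326.0 326.0
scene mod_yellow_c 0.66 1133 253.0 340.0
scene mod_yellow_c 0.63 645 327.0 321.0
scene mod_green_c 0.64 770 345.0 187.0
scene mod_green_c 0.45 1174 208.0 150.0
scene mod_white_c 0.73 640 329.0 311.0
scene mod_white_c 0.62 247 325.0 281.0
scene seat_blue 0.7 [ 0.6626 -0.0749  0.0054] [[243. 206.]]
scene seat_blue 0.17 [0.6462 0.2696 0.0755] [[330. 309.]]
scene seat_red 0.62 [ 0.4513 -0.2113  0.0035] [[293. 140.]]
scene seat_yellow 0.69 [ 0.6627 -0.2831  0.006 ] [[207. 149.]]
scene seat_yellow 0.58 [ 0.6582 -0.0752  0.0029] [[245. 206.]]
scene seat_green 0.88 [0.6567 0.0928 0.0053] [[280. 260.]]
scene seat_white 0.83 [0.4621 0.2246 0.003 ] [[389. 271.]]
scene seat_white 0.51 [ 0.4491 -0.2094  0.0033] [[295. 140.]]
scene mod_white_c 0.7 [0.6442 0.2704 0.0733] [[331. 309.]]
scene mod_white_c 0.7 [0.6018 0.184  0.0151] [[324. 280.]]
scene mod_green_c 0.87 [0.446  0.0159 0.0534] [[345. 186.]]
side mod_blue_c 0.57 776 356.0 261.0
side mod_red_c 0.89 855 206.0 332.0
side mod_yellow_c 0.7 855 196.0 321.0
side mod_yellow_c 0.61 1211 142.0 279.0
side mod_green_c 0.75 1103 357.0 248.0
side mod_white_c 0.83 312 243.0 298.0
side mod_white_c 0.78 847 190.0 307.0
side seat_blue 0.84 [ 0.6559 -0.0703  0.0052] [[275. 202.]]
side seat_red 0.63 [ 0.443  -0.2123  0.0041] [[384. 192.]]
side seat_yellow 0.81 [ 0.659  -0.2794  0.0065] [[309. 151.]]
side seat_green 0.86 [0.6562 0.0947 0.0029] [[239. 255.]]
side seat_white 0.9 [0.4521 0.2173 0.0076] [[310. 345.]]
side mod_white_c 0.66 [0.6441 0.2755 0.0782] [[188. 307.]]
side mod_white_c 0.66 [0.6006 0.1882 0.0175] [[240. 296.]]
side mod_green_c 0.97 [0.4405 0.0181 0.053 ] [[357. 247.]]
```

Run:
```python
from h import *
im=cv2.imread("pics/scene0.png")
a=cv2.resize(im[250:360,225:365],None,fx=4,fy=4,interpolation=cv2.INTER_CUBIC)
b=cv2.resize(im[165:215,310:380],None,fx=8,fy=8,interpolation=cv2.INTER_CUBIC)[:160]
b=cv2.resize(im[165:215,310:380],(200,143),interpolation=cv2.INTER_CUBIC)
w=np.zeros((440,780,3),np.uint8);w[:,:560]=a;w[:143,570:770]=b
cv2.imwrite("pics/crop0.png",w)
```

```text
(no output)
```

View pics/crop0.png

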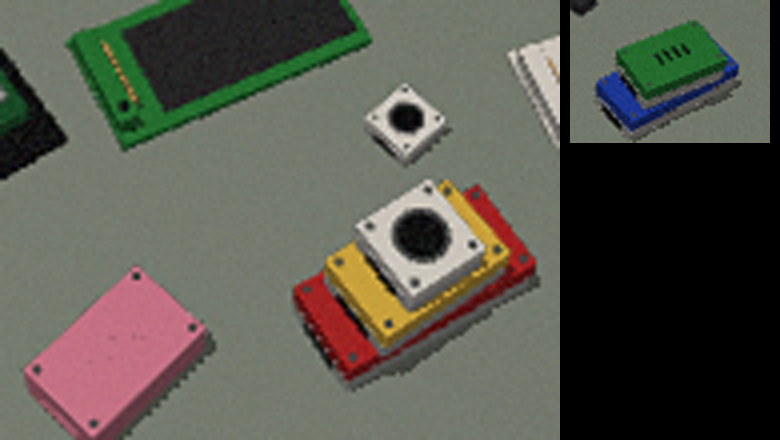

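Request:
play_rows(
  rows=[
    [0,[-2.5,4.5,-0.4],[0,0,0]],
    [0,[-2.5,4.5,-0.4],[0,0,0]],
    [0,[-2.5,4.5,-0.4],[0,0,0]],
    [0,[-2.5,4.5,-0.4],[0,0,0]],
    [0,[-2.5,4.5,-0.4],[0,0,0]],
    [0,[-2.5,4.5,-0.4],[0,0,0]],
    [0,[-2.5,4.5,-0.4],[0,0,0]],
    [0,[-2.5,4.5,-0.4],[0,0,0]],
    [0,[-2.5,4.5,-0.4],[0,0,0]],
    [0,[-2.5,4.5,-0.4],[0,0,0]],
    [0,[0,0,0],[0,0,0]],
  ],
  newtons=40,
)

```text
time: 2.55
ee_pos: [0.5136, 0.1541, 0.2476]
tcp_rot: [179.9, -0.0, 72.4]
wrist_force: [-0.6, 0.0, -0.6]
opening: 0.0854
```

Run:
```python
from h import *
import pickle
c=camera("wrist");print(c["xyz"],c["orientation"],get_obs()["ee_pos"])
cv2.imwrite("pics/w1.png",c["img"][:,:,::-1]);pickle.dump(c,open("w1.pkl","wb"))
```

```text
[0.43521373 0.17958142 0.41084454] [ 1.61216127e+02 -4.27938379e-02  7.23135819e+01] [0.51222538 0.15571815 0.24771241]
```

View pics/w1.png

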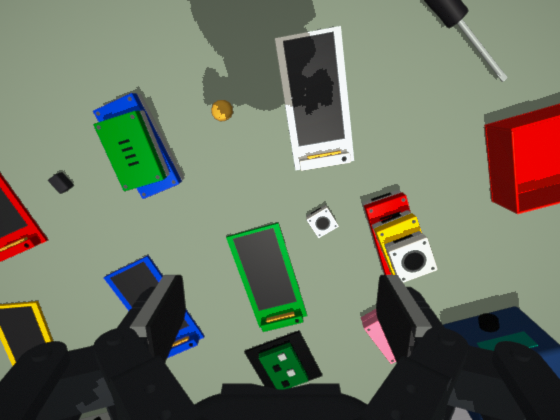

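Request:
play_rows(
  rows=[
    [0,[-4.5,0,0],[0,0,0]],
    [0,[-4.5,0,0],[0,0,0]],
    [0,[-4.5,0,0],[0,0,0]],
    [0,[-4.5,0,0],[0,0,0]],
    [0,[-4.5,0,0],[0,0,0]],
    [0,[-4.5,0,0],[0,0,0]],
    [0,[0,0,0],[0,0,0]],
  ],
)

```text
time: 3.3
ee_pos: [0.4258, -0.1033, 0.2458]
tcp_rot: [180.0, -0.1, 73.0]
wrist_force: [0.3, 1.0, 0.2]
opening: 0.0852
```

Run:
```python
from h import *
import pickle
c=camera("wrist");print(c["xyz"],c["orientation"],get_obs()["ee_pos"])
cv2.imwrite("pics/w2.png",c["img"][:,:,::-1]);pickle.dump(c,open("w2.pkl","wb"))
```

```text
[ 0.34744168 -0.07889024  0.40920705] [ 1.61340638e+02 -8.15322146e-02  7.29178658e+01] [ 0.42638451 -0.10156932  0.24585869]
```

View pics/w2.png

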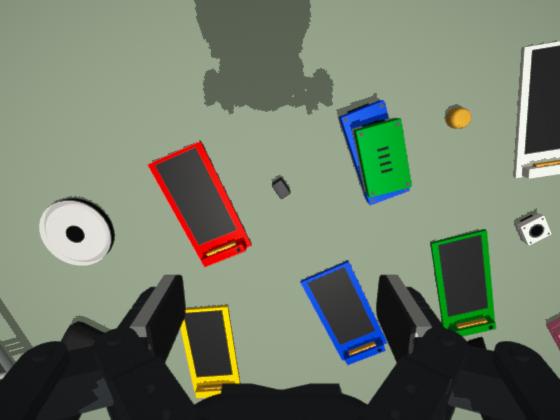

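```bash
cat > seats.py <<'E'
from h import *
import pickle
w1=pickle.load(open("w1.pkl","rb"));w2=pickle.load(open("w2.pkl","rb"));s=pickle.load(open("s0.pkl","rb"))
V={"w1":w1,"w2":w2,"scene":s["scene"][0],"side":s["side"][0]}
C={"blue":(.659,-.0725),"red":(.447,-.212),"yellow":(.66,-.281),"green":(.656,.094),"white":(.457,.221)}
def seat(c,xy):
    u,v=proj(c,[*xy,.005])[0].astype(int)
    if not(5<u<555 and 5<v<415):return None
    # model-fit: soft score = mean brightness outside ring minus inside using max channel
    g=c["img"].max(2).astype(np.uint8)
    m=(g<90).astype(np.uint8)
    n,l=cv2.connectedComponents(m,connectivity=4)
    k=l[v,u]
    if k==0:return None
    mm=(l==k).astype(np.uint8)
    if mm.sum()>20000:return "big"
    cn=max(cv2.findContours(mm,cv2.RETR_EXTERNAL,cv2.CHAIN_APPROX_NONE)[0],key=cv2.contourArea)[:,0]
    P=unproj(c,cn,.005)[:,:2]
    (x,y),(a,b),t=cv2.minAreaRect((P*1000).astype(np.float32))
    if a<b:a,b,t=b,a,t+90
    return np.round([x,y,a,b,(t+90)%180-90],1)
if __name__=="__main__":
  for k,xy in C.items():
    for n,c in V.items(): print(k,n,seat(c,xy))
E
python3 seats.py
```

```text
blue w1 big
blue w2 [642.2 -78.8 113.9  54.    9. ]
blue scene [642.4 -77.5 115.5  56.    9.1]
blue side [641.5 -78.1 111.3  50.1   9. ]
red w1 None
red w2 [ 432.8 -214.7  113.5   53.5    5.8]
red scene [ 433.4 -213.3  114.9   56.     5.9]
red side [ 432.3 -213.8  110.5   49.1    5.8]
yellow w1 big
yellow w2 big
yellow scene [ 647.9 -280.5  114.    54.2  -12.1]
yellow side [ 645.8 -280.2  107.4   47.   -12. ]
green w1 [644.4  91.5 114.1  54.6  -1.6]
green w2 [644.4  91.2 115.1  55.4  -1.6]
green scene [645.   92.1 117.2  57.4  -1.4]
green side [643.9  91.8 114.4  54.3  -1.5]
white w1 [442.8 217.9 113.9  54.6  -8.3]
white w2 None
white scene [443.7 218.7 114.8  54.4  -8. ]
white side [442.7 218.6 111.1  51.2  -8.2]
```

```bash
cat > fit.py <<'E'
from h import *
import pickle
from scipy.optimize import minimize
D={"blue":(110,50,28),"red":(110,50,28),"yellow":(76,48,26),"green":(76,48,26),"white":(44,44,22)}
def cmask(img,col):
    r,g,b=[img[:,:,i].astype(int) for i in range(3)]
    if col=="green":return (g>1.5*r)&(g>1.5*b)&(g>50)
    if col=="blue":return (b>1.6*r)&(b>1.6*g)&(b>60)
    if col=="red":return (r>2*g)&(r>2*b)&(r>70)
    if col=="yellow":return (r>1.8*b)&(g>1.3*b)&(r>80)
    if col=="white":return (np.minimum(np.minimum(r,g),b)>175)
def corners(col,p,z0,half=True):
    x,y,t=p[0],p[1],np.radians(p[2]); L,W,H=np.array(D[col])/1000
    lo=z0+(H/2 if half else 0)
    P=np.array([[sx*L/2,sy*W/2,z] for sx in(-1,1) for sy in(-1,1) for z in(lo,z0+H)])
    c,s=np.cos(t),np.sin(t)
    P[:,:2]=P[:,:2]@np.array([[c,s],[-s,c]])+[x,y]
    return P
S=4
def render(c,col,p,z0,off,sh,half=True):
    uv=(proj(c,corners(col,p,z0,half))-off+.5)*S-.5
    h=cv2.convexHull(uv.astype(np.float32))
    m=np.zeros(sh,np.uint8);cv2.fillConvexPoly(m,np.round(h*16).astype(np.int32),1,shift=4);return m
def fit(views,col,z0,p0,win=0.075,thr=None):
    tgt=[]
    for c in views:
        u,v=proj(c,[p0[0],p0[1],z0+D[col][2]/1000])[0]
        r=int(c["intrinsics"][0,0]*win/np.linalg.norm(c["xyz"]-np.array([p0[0],p0[1],z0])))
        x0,y0=max(int(u)-r,0),max(int(v)-r,0);x1,y1=min(int(u)+r,560),min(int(v)+r,420)
        m=cmask(c["img"],col)[y0:y1,x0:x1].astype(np.uint8)
        n,l,st,_=cv2.connectedComponentsWithStats(m)
        # largest component nearest centre, hull-filled
        k=1+np.argmax(st[1:,4]); cn=cv2.findContours((l==k).astype(np.uint8),cv2.RETR_EXTERNAL,cv2.CHAIN_APPROX_NONE)[0]
        f=np.zeros_like(m);cv2.drawContours(f,cn,-1,1,-1)
        F=cv2.resize(f,None,fx=S,fy=S,interpolation=cv2.INTER_NEAREST)
        tgt.append((c,F,np.array([x0,y0])))
    def cost(q):
        p=[q[0]/1000,q[1]/1000,q[2]];e=0
        for c,F,off in tgt:
            m=render(c,col,p,z0,off,F.shape); e+=1-(m&F).sum()/max((m|F).sum(),1)
        return e/len(tgt)
    q0=np.array([p0[0]*1000,p0[1]*1000,p0[2]],float);best=None
    for dt in(-20,0,20):
        s0=q0+[0,0,dt]
        sim=np.array([s0,s0+[8,0,0],s0+[0,8,0],s0+[0,0,10]])
        r=minimize(cost,s0,method="Nelder-Mead",options=dict(initial_simplex=sim,xatol=.05,fatol=1e-5))
        if best is None or r.fun<best.fun:best=r
    return np.round(best.x,1),round(best.fun,3)
E
python3 - <<'E'
from fit import *
from seats import V
for n in V:
    if n!="side" or 1:
        try: print("green",n,fit([V[n]],"green",.028,(.443,.017,20)))
        except Exception as e: print(e)
for n in ["w1","scene","side"]: print("white",n,fit([V[n]],"white",.054,(.644,.272,0),win=.05))
for n in ["w1","scene","side"]: print("yellow",n,fit([V[n]],"yellow",.028,(.64,.272,20)))
E
```

```text
green w1 (array([441.4,   9. ,  -1.3]), np.float64(0.041))
green w2 (array([441.2,   8.2,  -1.2]), np.float64(0.044))
green scene (array([441.6,   9. ,  -1.3]), np.float64(0.073))
green side (array([440.1,   8. ,   1.4]), np.float64(0.103))
white w1 (array([650.1, 268.7,  10.4]), np.float64(0.178))
white scene (array([645.4, 265.8,   7.7]), np.float64(0.228))
white side (array([649.8, 264.2,   7.7]), np.float64(0.198))
yellow w1 (array([644. , 264. ,   2.2]), np.float64(0.625))
yellow scene (array([645.4, 268.8,   6.9]), np.float64(0.565))
yellow side (array([645.3, 268.9,   8.3]), np.float64(0.552))
```

```bash
cat >> h.py <<'E'
def plan(x,y,z,yaw,n,o=None):
    """per-row shift (cm) and turn; x,y,z in mm. rows as if exactly executed"""
    o=o or get_obs();p=np.array(o["ee_pos"])*100;Rm=R.from_euler('xyz',o["tcp_rot"],degrees=True)
    T=np.array([x,y,z])/10
    best=None
    for k in(0,180,-180):
        t=R.from_euler('xyz',[180,0,yaw+k],degrees=True);rv=(Rm.inv()*t).as_rotvec(degrees=True)
        if best is None or np.linalg.norm(rv)<np.linalg.norm(best):best=rv
    print("q6",o["q"][5].round(1),"rv",best.round(1))
    d=(T-p)/n;cur=Rm
    for i in range(n):
        print([list(map(float,(cur.inv().apply(d)).round(2))),list(map(float,(best/n).round(2)))])
        cur=cur*R.from_rotvec(best/n,degrees=True)
E
python3 - <<'E'
from h import *
plan(441.3,8.6,130,88.7,4)
E
```

```text
q6 3.5 rv [  0.   -0.1 -15.7]
[[2.74, -0.45, 2.9], [0.01, -0.03, -3.92]]
[[2.76, -0.26, 2.9], [0.01, -0.03, -3.92]]
[[2.78, -0.07, 2.9], [0.01, -0.03, -3.92]]
[[2.78, 0.12, 2.9], [0.01, -0.03, -3.92]]
```

Request:
play_rows(
  rows=[
    [0,[2.75,-0.45,2.9],[0,0,-3.9]],
    [0,[2.75,-0.25,2.9],[0,0,-3.9]],
    [0,[2.8,-0.05,2.9],[0,0,-3.9]],
    [0,[2.8,0.1,2.9],[0,0,-3.9]],
    [0,[0,0,0],[0,0,0]],
    [0,[0,0,0],[0,0,0]],
  ],
)

```text
time: 3.95
ee_pos: [0.4414, 0.0214, 0.127]
tcp_rot: [179.7, -0.2, 89.6]
wrist_force: [0.6, -0.1, 0.5]
opening: 0.0853
```

Run:
```python
from fit import *
c=camera("wrist");cv2.imwrite("pics/w3.png",c["img"][:,:,::-1])
print(fit([c],"green",.028,(.4413,.0086,-1.3)))
plan(441.3,8.6,41,88.7,3)
```

```text
(array([441.2,   8.6,  -1.4]), np.float64(0.038))
q6 3.0 rv [ 0.2 -0.2  0.9]
[[-0.43, -0.01, 2.86], [0.08, -0.07, 0.3]]
[[-0.42, -0.0, 2.86], [0.08, -0.07, 0.3]]
[[-0.42, 0.0, 2.86], [0.08, -0.07, 0.3]]
```

View pics/w3.png

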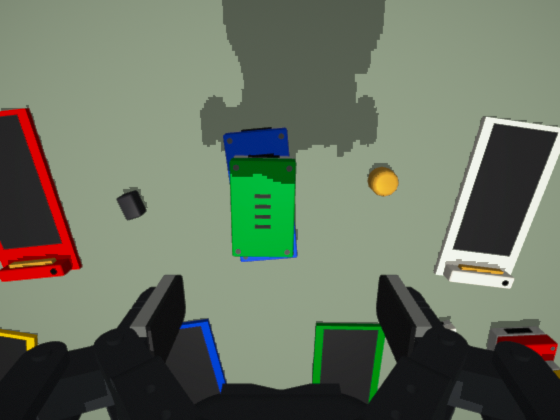

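Request:
play_rows(
  rows=[
    [0,[-1.25,0,1.0],[0,0,0.9]],
    [0,[0,0,0],[0,0,0]],
    [0,[0,0,0],[0,0,0]],
  ],
)

```text
time: 4.3
ee_pos: [0.4423, 0.0071, 0.1183]
tcp_rot: [179.6, -0.2, 88.5]
wrist_force: [-0.5, -0.1, 0.1]
opening: 0.0856
```

Run:
```python
from h import *
plan(441.2,8.6,41,88.6,4)
```

```text
q6 2.3 rv [ 0.4 -0.2 -0.1]
[[0.03, -0.04, 1.93], [0.11, -0.05, -0.02]]
[[0.03, -0.04, 1.93], [0.11, -0.05, -0.02]]
[[0.03, -0.04, 1.93], [0.11, -0.05, -0.02]]
[[0.04, -0.03, 1.93], [0.11, -0.05, -0.02]]
```

Request:
play_rows(
  rows=[
    [0,[0.1,-0.1,2.0],[0.4,-0.2,0]],
    [0,[0,0,2.0],[0,0,0]],
    [0,[0,0,2.0],[0,0,0]],
    [0,[0,0,0.8],[0,0,0]],
    [0,[0,0,0],[0,0,0]],
    [0,[0,0,0],[0,0,0]],
  ],
)

```text
time: 4.9
ee_pos: [0.444, 0.005, 0.0522]
tcp_rot: [179.6, -0.0, 88.0]
wrist_force: [-0.4, 0.1, 1.6]
opening: 0.0852
```

Run:
```python
from h import *
plan(441.2,8.6,41,88.6,1)
```

```text
q6 2.6 rv [ 0.4 -0.  -0.6]
[[0.35, -0.3, 1.12], [0.38, -0.01, -0.56]]
```

Request:
play_rows(
  rows=[
    [0,[0.35,-0.3,1.1],[0.4,0,-0.5]],
    [0,[0,0,0],[0,0,0]],
    [0,[0,0,0],[0,0,0]],
  ],
)

```text
time: 5.2
ee_pos: [0.4421, 0.0087, 0.0424]
tcp_rot: [179.9, -0.0, 88.6]
wrist_force: [0.6, 1.0, 0.1]
opening: 0.0853
```

Run:
```python
from h import *
plan(441.2,8.6,41,88.6,1)
```

```text
q6 2.6 rv [ 0.1 -0.  -0. ]
[[-0.02, -0.09, 0.14], [0.11, -0.02, -0.03]]
```

Request:
play_rows(
  rows=[
    [1,[0,-0.1,0.1],[0,0,0]],
    [1,[0,0,0],[0,0,0]],
    [1,[0,0,0],[0,0,0]],
    [1,[0,0,0],[0,0,0]],
    [1,[0,0,0],[0,0,0]],
    [1,[0,0,0],[0,0,0]],
  ],
  newtons=40,
)

```text
time: 5.8
ee_pos: [0.4415, 0.0089, 0.0422]
tcp_rot: [179.8, -0.0, 88.6]
wrist_force: [0.2, 0.1, -0.5]
opening: 0.0002
```

Run:
```python
from h import *
for n in["wrist","scene","side"]:
    c=camera(n);cv2.imwrite(f"pics/{n}4.png",c["img"][:,:,::-1])
print(get_obs())
```

```text
{'time': 5.95, 'q': array([ 1.14600213e+00, -1.00901105e+01, -2.29701701e+01,  7.69396009e+01,
        1.60259615e-02,  2.56285996e+00]), 'qd': array([-0.01212099,  0.02559352, -0.05225621, -0.03588307,  0.06308677,
        0.03483729]), 'joint_efforts': array([-6.03476728e-04, -3.54312873e+01,  4.65608704e+01, -3.40533955e-02,
        7.52989417e-04,  1.94486023e-05]), 'ee_pos': array([0.44152278, 0.0089181 , 0.04215027]), 'tcp_rot': array([ 1.79820557e+02, -2.40738022e-02,  8.85832051e+01]), 'wrist_force': array([-0.4078665 , -0.08083801,  0.08469838]), 'torque': array([-0.0063739 , -0.00529372, -0.02219897]), 'opening': 0.00017558689368636488}
```

View pics/wrist4.png

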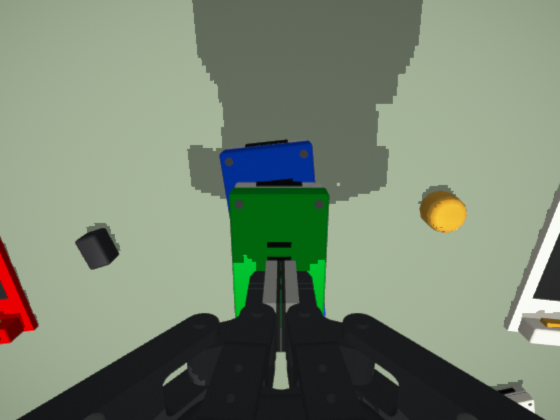

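View pics/scene4.png

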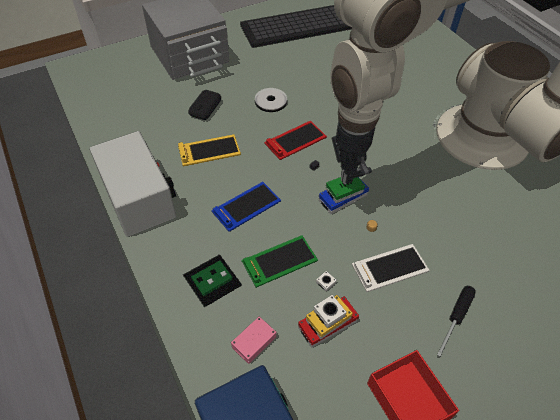

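View pics/side4.png

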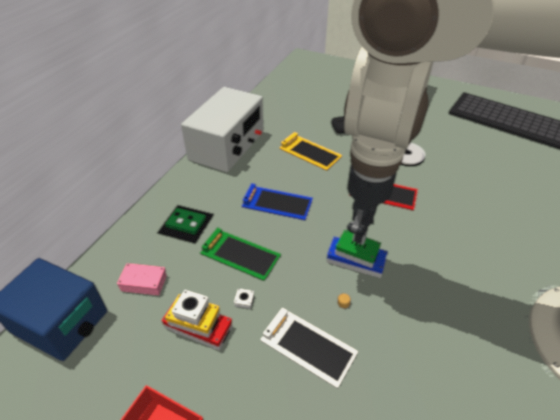

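Run:
```python
from h import *
c=camera("wrist");o=get_obs();r=R.from_euler('xyz',o["tcp_rot"],degrees=True)
for dz in(-40,-25,-19,-8,0,11,20):
    print(dz,proj(c,o["ee_pos"]+r.apply([0,0,dz/1000])).round())
print(c["xyz"],c["orientation"])
from fit import *
print(fit([c],"green",.028,(.4413,.0086,-1.3)))
cv2.imwrite("pics/wc.png",cv2.resize(c["img"][170:370,180:380,::-1],None,fx=3,fy=3,interpolation=cv2.INTER_CUBIC))
```

```text
-40 [[279. 299.]]
-25 [[280. 281.]]
-19 [[280. 274.]]
-8 [[280. 264.]]
0 [[280. 256.]]
11 [[280. 248.]]
20 [[280. 241.]]
[0.35918836 0.01141083 0.2052745 ] [ 1.61173052e+02 -2.10414045e-02  8.85395004e+01]
(array([441.5,   8.7,  -1.5]), np.float64(0.358))
```

View pics/wc.png

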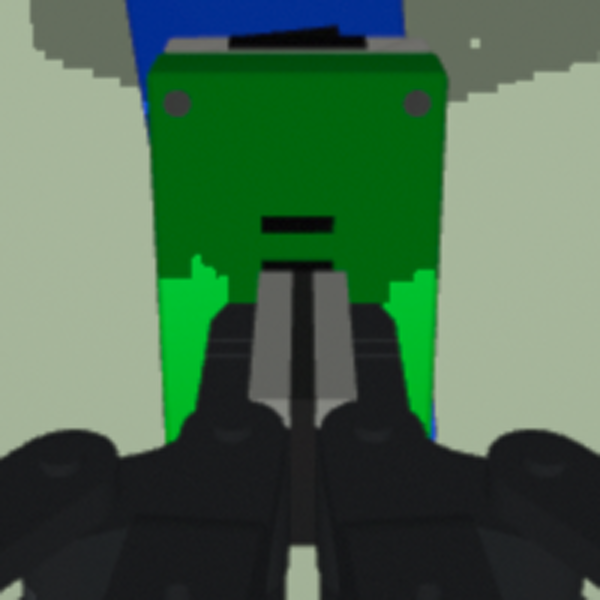

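Run:
```python
from h import *
o=get_obs();r=R.from_euler('xyz',o["tcp_rot"],degrees=True)
for n in["scene","side"]:
    c=camera(n)
    im=cv2.resize(c["img"][:,:,::-1],None,fx=6,fy=6,interpolation=cv2.INTER_CUBIC)
    for dz,col in((-30,(255,255,255)),(-8,(0,0,255)),(0,(0,255,255)),(11,(255,0,255))):
        u=(proj(c,o["ee_pos"]+r.apply([0,0,dz/1000]))[0]+.5)*6
        cv2.circle(im,tuple(u.astype(int)),4,col,-1)
    u=proj(c,o["ee_pos"])[0].astype(int)*6
    cv2.imwrite(f"pics/{n}5.png",im[u[1]-250:u[1]+250,u[0]-300:u[0]+300])
```

```text
(no output)
```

View pics/scene5.png

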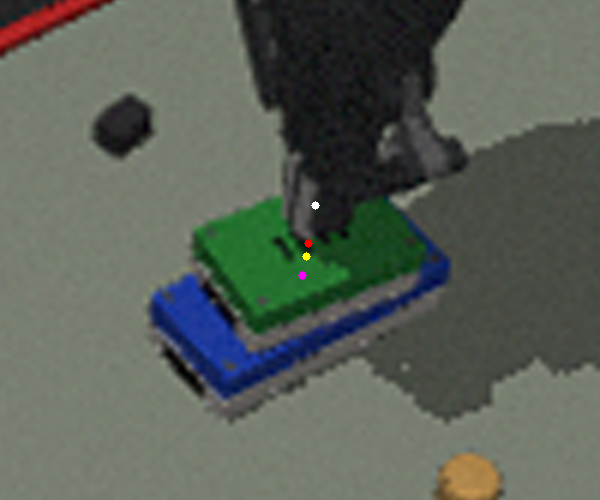

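View pics/side5.png

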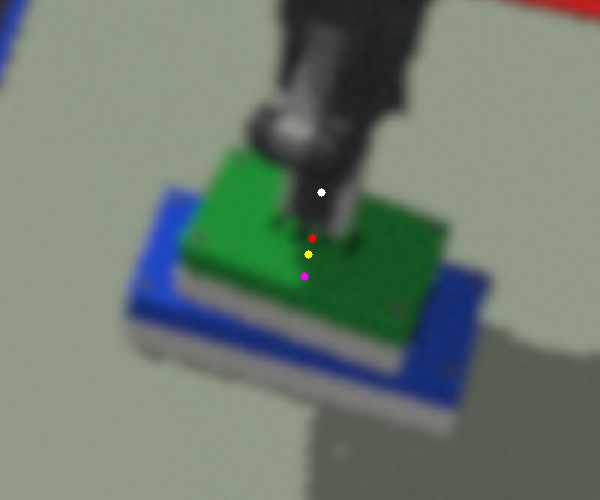

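Request:
play_rows(
  rows=[
    [1,[0,0,0.2],[0,0,0]],
    [1,[0,0,0],[0,0,0]],
  ],
)

```text
time: 6.3
ee_pos: [0.4415, 0.0089, 0.0399]
tcp_rot: [179.8, -0.0, 88.6]
wrist_force: [-0.5, -0.9, -0.1]
opening: 0.0002
```

Request:
play_rows(
  rows=[
    [1,[0,0,0.25],[0,0,0]],
    [1,[0,0,0],[0,0,0]],
  ],
)

```text
time: 6.5
ee_pos: [0.4414, 0.0089, 0.0371]
tcp_rot: [179.8, -0.0, 88.6]
wrist_force: [-0.0, 0.7, -0.1]
opening: -0.0
```

Request:
play_rows(
  rows=[
    [1,[0,0,0.2],[0,0,0]],
    [1,[0,0,0],[0,0,0]],
  ],
)

```text
time: 6.7
ee_pos: [0.4414, 0.009, 0.0348]
tcp_rot: [179.8, -0.0, 88.6]
wrist_force: [1.0, 0.1, 0.3]
opening: -0.0003
```

Request:
play_rows(
  rows=[
    [1,[0,0,0.2],[0,0,0]],
    [1,[0,0,0],[0,0,0]],
  ],
)

```text
time: 6.9
ee_pos: [0.4414, 0.0089, 0.0326]
tcp_rot: [179.8, -0.0, 88.6]
wrist_force: [0.5, -0.2, -1.3]
opening: 0.0
```

Request:
play_rows(
  rows=[
    [1,[0,0,0.2],[0,0,0]],
    [1,[0,0,0],[0,0,0]],
  ],
)

```text
time: 7.1
ee_pos: [0.4419, 0.009, 0.0329]
tcp_rot: [179.7, -0.0, 88.6]
wrist_force: [0.3, 0.1, -0.1]
opening: -0.0002
```

Request:
play_rows(
  rows=[
    [1,[0,0,0.2],[0,0,0]],
    [1,[0,0,0],[0,0,0]],
  ],
)

```text
time: 7.3
ee_pos: [0.4425, 0.009, 0.0327]
tcp_rot: [179.6, -0.0, 88.6]
wrist_force: [0.3, 0.2, 0.5]
opening: 0.0003
```

Run:
```python
from h import *
o=get_obs();r=R.from_euler('xyz',o["tcp_rot"],degrees=True);print(o["wrist_force"],o["ee_pos"])
W=[]
for n in["scene","side"]:
    c=camera(n)
    im=cv2.resize(c["img"][:,:,::-1],None,fx=6,fy=6,interpolation=cv2.INTER_CUBIC)
    u=proj(c,o["ee_pos"])[0].astype(int)*6
    W.append(im[u[1]-200:u[1]+150,u[0]-200:u[0]+200])
cv2.imwrite(f"pics/t6.png",np.hstack(W))
```

```text
[0.2518596  0.20988185 0.54259336] [0.44249233 0.00895714 0.0326674 ]
```

View pics/t6.png

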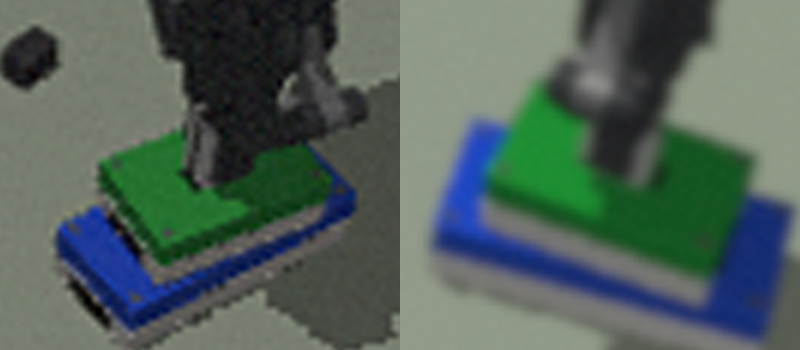

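Run:
```python
from h import *
o=get_obs();print(o["q"],o["joint_efforts"],o["wrist_force"])
```

```text
[ 1.14658067e+00 -9.94255650e+00 -2.39403736e+01  7.56183403e+01
  2.08438327e-02  2.56156187e+00] [ 1.74398756e-03 -3.43346786e+01  4.46351302e+01  1.85874640e-01
  1.38306848e-03  1.47800824e-04] [0.21508964 0.6606185  6.26442103]
```

Request:
play_rows(
  rows=[
    [1,[0,0,-0.6],[0,0,0]],
    [0,[0,0,-0.4],[0,0,0]],
    [0,[0,0,0],[0,0,0]],
    [0,[0,0,0],[0,0,0]],
    [0,[0,0,0],[0,0,0]],
    [0,[0,0,0],[0,0,0]],
    [0,[0,0,0],[0,0,0]],
  ],
)

```text
time: 8.1
ee_pos: [0.442, 0.0089, 0.0421]
tcp_rot: [179.7, -0.0, 88.6]
wrist_force: [0.0, -0.7, -0.5]
opening: 0.0847
```

Run:
```python
from fit import *
c=camera("wrist");print(get_obs()["opening"],fit([c],"green",.028,(.4413,.0086,-1.3)))
plan(441.2,8.6,6,88.6,4)
```

```text
0.08576863284149606 (array([441.5,   8.5,  -1.5]), np.float64(0.037))
q6 2.6 rv [ 0.3 -0.  -0. ]
[[-0.01, -0.02, 0.9], [0.07, -0.01, -0.0]]
[[-0.01, -0.02, 0.9], [0.07, -0.01, -0.0]]
[[-0.01, -0.02, 0.9], [0.07, -0.01, -0.0]]
[[-0.01, -0.02, 0.9], [0.07, -0.01, -0.0]]
```

Green is undisturbed. The fingertips actually sit about 21 mm behind the reported TCP when shut, so I'm descending with that correction.

Request:
play_rows(
  rows=[
    [0,[0,-0.1,0.9],[0.3,0,0]],
    [0,[0,0,0.9],[0,0,0]],
    [0,[0,0,0.9],[0,0,0]],
    [0,[0,0,0.9],[0,0,0]],
    [0,[0,0,0],[0,0,0]],
  ],
)

```text
time: 8.65
ee_pos: [0.4401, 0.009, 0.0018]
tcp_rot: [-179.9, -0.0, 88.6]
wrist_force: [-0.1, 0.5, -0.3]
opening: 0.0855
```

Run:
```python
from h import *
plan(441.2,8.6,6,88.6,1);print(get_obs()["wrist_force"],get_obs()["joint_efforts"])
```

```text
q6 2.6 rv [-0.1 -0.  -0. ]
[[-0.04, 0.11, -0.42], [-0.13, -0.03, -0.01]]
[-0.14853003  0.4692277  -0.34127558] [-8.70468939e-04 -3.61287510e+01  4.58934402e+01 -4.40601334e-01
  1.79451887e-03  1.21891712e-04]
```

Request:
play_rows(
  rows=[
    [0,[0,0.1,-0.4],[0,0,0]],
    [0.3,[0,0,0],[0,0,0]],
    [1,[0,0,0],[0,0,0]],
    [1,[0,0,0],[0,0,0]],
    [1,[0,0,0],[0,0,0]],
    [1,[0,0,0],[0,0,0]],
    [1,[0,0,0],[0,0,0]],
  ],
  newtons=40,
)

```text
time: 9.35
ee_pos: [0.4415, 0.0089, 0.0068]
tcp_rot: [-179.9, -0.0, 88.6]
wrist_force: [0.8, 0.5, -2.2]
opening: 0.0473
```

Request:
play_rows(
  rows=[
    [1,[0,0,-0.5],[0,0,0]],
    [1,[0,0,-1],[0,0,0]],
    [1,[0,0,-1.5],[0,0,0]],
    [1,[0,0,-1.5],[0,0,0]],
    [1,[0,0,-1],[0,0,0]],
    [1,[0,0,-0.5],[0,0,0]],
    [1,[0,0,0],[0,0,0]],
  ],
)

```text
time: 10.05
ee_pos: [0.4415, 0.0089, 0.0716]
tcp_rot: [-179.9, -0.0, 88.6]
wrist_force: [-0.5, 0.1, -2.6]
opening: 0.0475
```

Run:
```python
from h import *
o=get_obs();r=R.from_euler('xyz',o["tcp_rot"],degrees=True);print(o["wrist_force"],o["ee_pos"])
W=[]
for n in["scene","side"]:
    c=camera(n)
    im=cv2.resize(c["img"][:,:,::-1],None,fx=5,fy=5,interpolation=cv2.INTER_CUBIC)
    u=proj(c,o["ee_pos"])[0].astype(int)*5
    W.append(im[u[1]-200:u[1]+200,u[0]-200:u[0]+200])
cv2.imwrite(f"pics/t7.png",np.hstack(W))
c=camera("wrist");cv2.imwrite("pics/w7.png",c["img"][:,:,::-1])
plan(644.5,91.6,60,88.4,8)
```

```text
[-0.45226426  0.06107127 -2.60336861] [0.44147921 0.00893889 0.07164407]
q6 2.6 rv [-0.2 -0.   0.2]
[[1.1, 2.52, 0.12], [-0.03, -0.0, 0.02]]
[[1.1, 2.52, 0.12], [-0.03, -0.0, 0.02]]
[[1.1, 2.52, 0.12], [-0.03, -0.0, 0.02]]
[[1.1, 2.52, 0.12], [-0.03, -0.0, 0.02]]
[[1.1, 2.52, 0.12], [-0.03, -0.0, 0.02]]
[[1.1, 2.52, 0.13], [-0.03, -0.0, 0.02]]
[[1.1, 2.52, 0.13], [-0.03, -0.0, 0.02]]
[[1.1, 2.52, 0.13], [-0.03, -0.0, 0.02]]
```

View pics/t7.png

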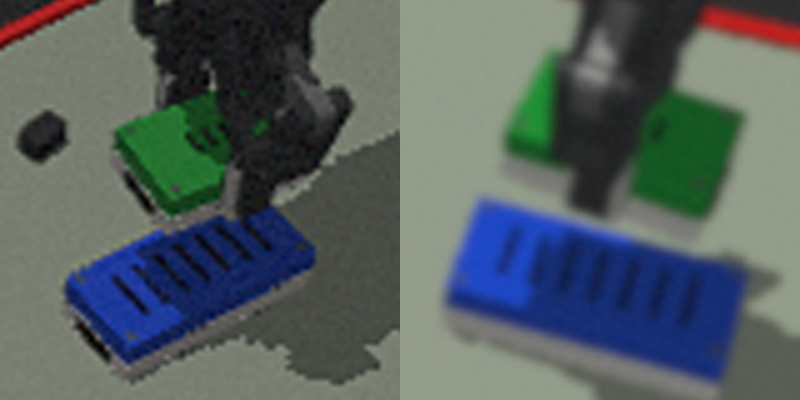

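View pics/w7.png

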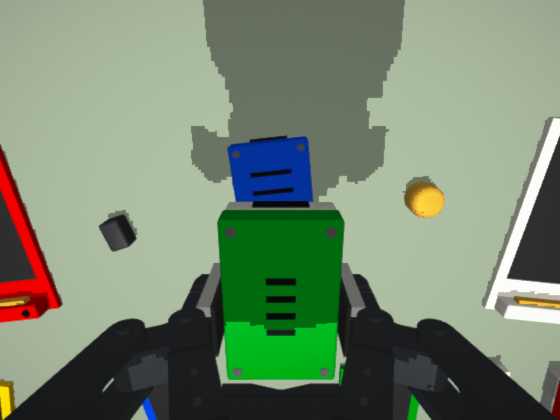

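Run:
```python
from fit import *
c=camera("wrist");o=get_obs();z0=o["ee_pos"][2]+.0212
print(fit([c],"green",z0,(.4415,.0089,-1.4)), o["ee_pos"],o["tcp_rot"])
```

```text
(array([440.9,   9.3,  -1.6]), np.float64(0.038)) [0.44063838 0.00890038 0.07013219] [-1.79778666e+02 -2.36875408e-02  8.85816054e+01]
```

Request:
play_rows(
  rows=[
    [1,[0.6,1.3,0],[0,0,0]],
    [1,[1.1,2.5,0.1],[0,0,0]],
    [1,[1.1,2.5,0.1],[0,0,0]],
    [1,[1.1,2.5,0.1],[0,0,0]],
    [1,[1.1,2.5,0.1],[0,0,0]],
    [1,[1.1,2.5,0.1],[0,0,0]],
    [1,[1.1,2.5,0.2],[0,0,0]],
    [1,[1.1,2.5,0.2],[0,0,0]],
    [1,[0.4,1.0,0],[0,0,0]],
    [1,[0,0,0],[0,0,0]],
    [1,[0,0,0],[0,0,0]],
  ],
)

```text
time: 11.35
ee_pos: [0.6437, 0.0937, 0.0489]
tcp_rot: [-179.0, 0.1, 88.5]
wrist_force: [-0.8, -1.1, -2.1]
opening: 0.0471
```

Run:
```python
from h import *
plan(644.5,91.6,20,88.4,3)
```

```text
q6 9.7 rv [-1.   0.1  0.1]
[[-0.07, 0.05, 0.96], [-0.33, 0.03, 0.05]]
[[-0.07, 0.04, 0.96], [-0.33, 0.03, 0.05]]
[[-0.07, 0.03, 0.96], [-0.33, 0.03, 0.05]]
```

Request:
play_rows(
  rows=[
    [1,[-0.2,0.1,0.9],[-0.9,0,0.1]],
    [1,[0,0,0.9],[0,0,0]],
    [1,[0,0,0.9],[0,0,0]],
    [1,[0,0,0.9],[0,0,0]],
    [1,[0,0,0],[0,0,0]],
  ],
)

```text
time: 11.85
ee_pos: [0.6415, 0.0904, 0.0104]
tcp_rot: [-179.8, 0.1, 88.4]
wrist_force: [-0.2, 0.7, -2.7]
opening: 0.0469
```

Run:
```python
from h import *
plan(644.3,91.3,-16.2,88.4,1);print(get_obs()["ee_pos"],get_obs()["tcp_rot"])
```

```text
q6 9.7 rv [-0.2  0.1 -0. ]
[[0.1, 0.28, 2.66], [-0.22, 0.12, -0.0]]
[0.641547   0.09039905 0.01040044] [-1.79780016e+02  1.24829618e-01  8.83971500e+01]
```

Request:
play_rows(
  rows=[
    [1,[0.1,0.3,1.0],[-0.2,0.1,0]],
    [1,[0,0.05,0.9],[0,0,0]],
    [1,[0,0,0],[0,0,0]],
  ],
)

```text
time: 12.15
ee_pos: [0.6454, 0.0914, -0.01]
tcp_rot: [180.0, 0.0, 88.4]
wrist_force: [-0.9, 0.4, -2.9]
opening: 0.0468
```

Run:
```python
from h import *
plan(644.3,91.3,-16.2,88.4,1);print(get_obs()["ee_pos"],get_obs()["tcp_rot"])
```

```text
q6 9.7 rv [ 0.  0. -0.]
[[-0.01, -0.11, 0.62], [0.01, 0.01, -0.01]]
[ 0.64538985  0.09135711 -0.01001207] [1.79993147e+02 1.06103787e-02 8.83939461e+01]
```

Request:
play_rows(
  rows=[
    [1,[0,-0.1,0.2],[0,0,0]],
    [1,[0,0,0.2],[0,0,0]],
    [1,[0,0,0],[0,0,0]],
    [1,[0,0,0],[0,0,0]],
  ],
)

```text
time: 12.55
ee_pos: [0.6446, 0.0915, -0.0141]
tcp_rot: [180.0, 0.0, 88.4]
wrist_force: [-0.1, -0.0, -2.6]
opening: 0.0475
```

Request:
play_rows(
  rows=[
    [1,[0,0,0.1],[0,0,0]],
    [1,[0,0,0],[0,0,0]],
  ],
)

```text
time: 12.75
ee_pos: [0.6449, 0.0916, -0.0146]
tcp_rot: [179.9, -0.0, 88.4]
wrist_force: [0.4, -0.1, -1.6]
opening: 0.0474
```

Request:
play_rows(
  rows=[
    [1,[0,0,0.1],[0,0,0]],
    [1,[0,0,0],[0,0,0]],
  ],
)

```text
time: 12.95
ee_pos: [0.645, 0.0915, -0.0154]
tcp_rot: [179.9, -0.0, 88.4]
wrist_force: [0.8, 0.5, -3.5]
opening: 0.0473
```

Request:
play_rows(
  rows=[
    [1,[0,0,0.1],[0,0,0]],
    [1,[0,0,0],[0,0,0]],
  ],
)

```text
time: 13.15
ee_pos: [0.6453, 0.0916, -0.016]
tcp_rot: [179.9, -0.0, 88.4]
wrist_force: [-0.1, -0.3, -1.6]
opening: 0.0475
```

Run:
```python
from h import *
o=get_obs();print(o["ee_pos"],o["wrist_force"],o["tcp_rot"])
W=[]
for n in["scene","side"]:
    c=camera(n)
    im=cv2.resize(c["img"][:,:,::-1],None,fx=5,fy=5,interpolation=cv2.INTER_CUBIC)
    u=proj(c,o["ee_pos"])[0].astype(int)*5
    W.append(im[u[1]-200:u[1]+200,u[0]-200:u[0]+200])
cv2.imwrite(f"pics/t8.png",np.hstack(W))
```

```text
[ 0.64526127  0.09161692 -0.01602602] [-0.07044185 -0.31893602 -1.63627432] [ 1.79870325e+02 -1.30427058e-02  8.84019053e+01]
```

View pics/t8.png

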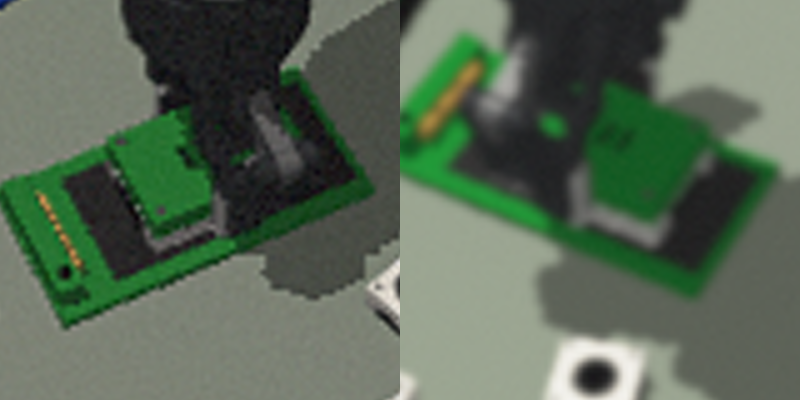

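Request:
play_rows(
  rows=[
    [1,[0,-0.08,0.08],[0,0,0]],
    [1,[0,0,0],[0,0,0]],
  ],
)

```text
time: 13.45
ee_pos: [0.6454, 0.0916, -0.016]
tcp_rot: [179.7, -0.0, 88.4]
wrist_force: [-0.1, 0.0, -0.9]
opening: 0.0474
```

Request:
play_rows(
  rows=[
    [0.35,[0,0,0],[0,0,0]],
    [0.2,[0,0,0],[0,0,0]],
    [0,[0,0,0],[0,0,0]],
    [0,[0,0,0],[0,0,0]],
    [0,[0,0,0],[0,0,0]],
    [0,[0,0,-2],[0,0,0]],
    [0,[0,0,-3],[0,0,0]],
    [0,[0,0,-4],[0,0,0]],
    [0,[0,0,-4],[0,0,0]],
    [0,[0,0,-4],[0,0,0]],
    [0,[0,0,-4],[0,0,0]],
    [0,[0,0,0],[0,0,0]],
  ],
)

```text
time: 14.65
ee_pos: [0.6423, 0.0914, 0.1991]
tcp_rot: [-179.9, 0.0, 88.4]
wrist_force: [1.0, 0.1, 1.5]
opening: 0.0854
```

Run:
```python
from fit import *
print(get_obs()["ee_pos"],get_obs()["tcp_rot"])
c=camera("wrist");cv2.imwrite("pics/w9.png",c["img"][:,:,::-1]);s=camera("scene")
cmask0=cmask
import fit as F
# module vs dock both green: use saturated? just view
pickle.dump((c,s),open("w9.pkl","wb"))
```

```text
[0.64232632 0.09140698 0.19911321] [-1.79932856e+02  2.03276180e-02  8.84033025e+01]
```

View pics/w9.png

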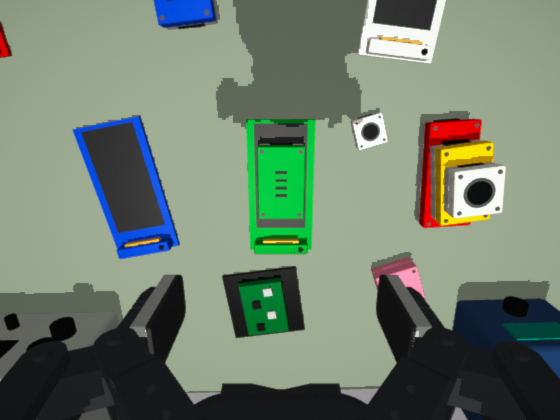

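Run:
```python
from fit import *
from seats import seat
import fit as F
c,s=pickle.load(open("w9.pkl","rb"))
im=c["img"][135:225,415:515];print(im[35:45,30:40].reshape(-1,3)[::11], c["img"][185,470:480].tolist(), c["img"][216,455:500:6].tolist())
cv2.imwrite("pics/z9.png",cv2.resize(im[:,:,::-1],None,fx=5,fy=5,interpolation=cv2.INTER_NEAREST))
for t in (120,150,175,200):
    F.cmask=lambda img,col:(img.min(2)>t)
    print(t,F.fit([c],"white",.054,(.647,.268,8),win=.05))
print(seat(c,(.64,-.078)))
```

```text
[[ 99  94  79]
 [ 90  90  87]
 [ 97  96  93]
 [ 99  99  95]
 [112 110 104]
 [111 110 103]
 [115 112 104]
 [117 114 108]
 [122 121 112]
 [168 165 153]] [[80, 83, 81], [52, 55, 54], [25, 26, 26], [15, 16, 17], [14, 15, 15], [14, 15, 16], [16, 14, 15], [14, 14, 14], [16, 17, 17], [15, 15, 15]] [[249, 251, 246], [248, 250, 243], [247, 243, 226], [248, 231, 79], [249, 228, 0], [106, 103, 83], [156, 171, 145], [156, 170, 145]]
120 (array([644.7, 284.2,  11.5]), np.float64(0.504))
150 (array([647.1, 268.9,   1.2]), np.float64(0.158))
175 (array([647.4, 268.7,   1.8]), np.float64(0.186))
200 (array([6.473e+02, 2.688e+02, 6.000e-01]), np.float64(0.2))
[642.2 -78.3 114.3  54.5   9. ]
```

View pics/z9.png

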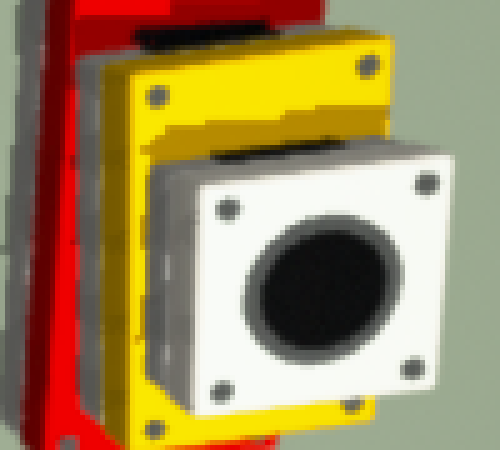

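```bash
cat >> h.py <<'E'
def top(c,pts,z):
    P=unproj(c,pts,z)[:,:2]*1000
    m=P.mean(0);e=[np.degrees(np.arctan2(*(P[(i+1)%4]-P[i])[::-1])) for i in range(4)]
    print("centre",m.round(1),"edges",[round(float(np.linalg.norm(P[(i+1)%4]-P[i])),1) for i in range(4)],"ang",np.round(e,1))
E
python3 - <<'E'
from h import *
import pickle
c,s=pickle.load(open("w9.pkl","rb"))
top(c,np.array([(197,185),(453,155),(437,388),(190,413)])/5+[415-.4,135-.4],.076)
print(unproj(c,np.array([(130,72),(393,35)])/5+[415-.4,135-.4],.054))
plan(647.5,268.7,100,90,6)
E
```

```text
centre [645.9 266.6] edges [43.5, 42.9, 44.0, 42.3] ang [  95.3    6.6  -85.4 -174. ]
[[0.61044175 0.2388886  0.054     ]
 [0.6051058  0.28569066 0.054     ]]
q6 9.7 rv [-0.4  0.1 -1.6]
[[2.96, 0.03, 1.56], [-0.07, 0.01, -0.27]]
[[2.96, 0.05, 1.56], [-0.07, 0.01, -0.27]]
[[2.96, 0.06, 1.56], [-0.07, 0.01, -0.27]]
[[2.96, 0.07, 1.56], [-0.07, 0.01, -0.27]]
[[2.96, 0.08, 1.56], [-0.07, 0.01, -0.27]]
[[2.96, 0.09, 1.56], [-0.07, 0.01, -0.27]]
```

Request:
play_rows(
  rows=[
    [0,[2.2,0,1],[0,0,-1.5]],
    [0,[2.9,0,1],[0,0,-1.5]],
    [0,[2.9,0.1,1],[0,0,-1.5]],
    [0,[2.9,0.2,1],[0,0,-1.5]],
    [0,[2.9,0.3,1],[0,0,-1.2]],
    [0,[2.2,0.3,1],[0,0,0]],
    [0,[0,0,0],[0,0,0]],
    [0,[0,0,0],[0,0,0]],
  ],
)

```text
time: 15.55
ee_pos: [0.6384, 0.2546, 0.1144]
tcp_rot: [-178.4, 0.3, 95.8]
wrist_force: [0.3, -0.1, -0.2]
opening: 0.0854
```

Run:
```python
from h import *
import pickle
c=camera("wrist");print(get_obs()["ee_pos"],get_obs()["tcp_rot"])
u=proj(c,[.646,.267,.076])[0].astype(int);print(u)
o=u-[60,55];im=c["img"][o[1]:o[1]+110,o[0]:o[0]+120];print(o)
cv2.imwrite("pics/z10.png",cv2.resize(im[:,:,::-1],None,fx=5,fy=5,interpolation=cv2.INTER_NEAREST))
cv2.imwrite("pics/w10.png",c["img"][:,:,::-1])
pickle.dump((c,o),open("w10.pkl","wb"))
```

```text
[0.63830616 0.25438564 0.11419448] [-178.39077046    0.32908218   95.77436556]
[297 243]
[237 188]
```

View pics/z10.png

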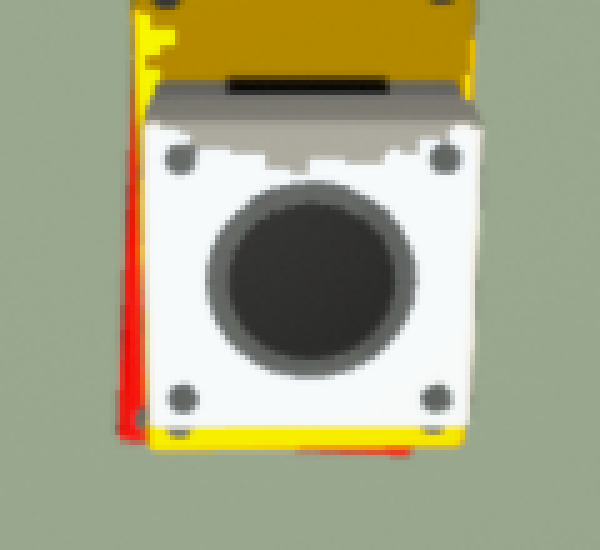

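Run:
```python
from h import *
import pickle
c,o=pickle.load(open("w10.pkl","rb"))
top(c,np.array([(145,122),(483,122),(468,427),(150,427)])/5+o-.4,.076)
plan(646,266.6,60,95.6,2)
```

```text
centre [645.8 267.6] edges [42.9, 43.0, 42.8, 43.1] ang [  95.9    5.7  -84.1 -174.1]
q6 15.9 rv [-1.6  0.3  0.2]
[[0.58, 0.52, 2.69], [-0.8, 0.17, 0.08]]
[[0.58, 0.48, 2.7], [-0.8, 0.17, 0.08]]
```

Request:
play_rows(
  rows=[
    [0,[1.2,1.0,1.0],[-1.6,0.3,0]],
    [0,[0,0,1.5],[0,0,0]],
    [0,[0,0,0],[0,0,0]],
    [0,[0,0,0],[0,0,0]],
  ],
)

```text
time: 16.0
ee_pos: [0.6469, 0.2632, 0.0878]
tcp_rot: [-179.9, 0.1, 95.6]
wrist_force: [0.8, 0.8, 0.4]
opening: 0.0854
```

Run:
```python
from h import *
print(get_obs()["ee_pos"]);plan(645.8,267.4,31,95.9,1)
```

```text
[0.64690582 0.26316548 0.08776989]
q6 16.6 rv [-0.1  0.1 -0.3]
[[0.44, -0.06, 5.68], [-0.06, 0.08, -0.35]]
```

Request:
play_rows(
  rows=[
    [0,[0.4,0,1.4],[0,0,-0.3]],
    [0,[0,0,1.4],[0,0,0]],
    [0,[0,0,1.4],[0,0,0]],
    [0,[0,0,1.0],[0,0,0]],
    [0,[0,0,0],[0,0,0]],
    [0,[0,0,0],[0,0,0]],
  ],
)

```text
time: 16.6
ee_pos: [0.646, 0.2656, 0.0309]
tcp_rot: [-179.8, 0.1, 95.8]
wrist_force: [0.6, -0.8, 0.3]
opening: 0.0851
```

Run:
```python
from h import *
print(get_obs()["ee_pos"]);plan(645.8,267.4,31,95.9,1)
```

```text
[0.6460366  0.26563537 0.03091474]
q6 16.6 rv [-0.2  0.1 -0.1]
[[0.18, -0.01, -0.01], [-0.16, 0.12, -0.1]]
```

Request:
play_rows(
  rows=[
    [0.2,[0.18,0,0],[0,0,0]],
    [0.4,[0,0,0],[0,0,0]],
    [1,[0,0,0],[0,0,0]],
    [1,[0,0,0],[0,0,0]],
    [1,[0,0,0],[0,0,0]],
    [1,[0,0,0],[0,0,0]],
    [1,[0,0,0],[0,0,0]],
  ],
  newtons=40,
)

```text
time: 17.3
ee_pos: [0.6467, 0.2681, 0.0329]
tcp_rot: [-180.0, 0.1, 95.8]
wrist_force: [0.5, -0.5, -1.2]
opening: 0.0432
```

Request:
play_rows(
  rows=[
    [1,[0,0,-0.5],[0,0,0]],
    [1,[0,0,-1],[0,0,0]],
    [1,[0,0,-1.5],[0,0,0]],
    [1,[0,0,-1.5],[0,0,0]],
    [1,[0,0,-1],[0,0,0]],
    [1,[0,0,-0.3],[0,0,0]],
    [1,[0,0,0],[0,0,0]],
  ],
)

```text
time: 18.0
ee_pos: [0.6472, 0.2683, 0.098]
tcp_rot: [179.9, 0.0, 95.8]
wrist_force: [-0.3, 0.4, -0.5]
opening: 0.0431
```

Run:
```python
from h import *
import pickle
c=camera("wrist");print(get_obs()["ee_pos"])
cv2.imwrite("pics/w11.png",c["img"][:,:,::-1]);pickle.dump(c,open("w11.pkl","wb"))
plan(443,218.3,60,81.8,8)
```

```text
[0.64715382 0.26823708 0.09769699]
q6 16.7 rv [ 0.1  0.  14. ]
[[-0.36, -2.6, 0.47], [0.01, 0.0, 1.75]]
[[-0.44, -2.59, 0.47], [0.01, 0.0, 1.75]]
[[-0.52, -2.58, 0.47], [0.01, 0.0, 1.75]]
[[-0.6, -2.56, 0.47], [0.01, 0.0, 1.75]]
[[-0.68, -2.54, 0.47], [0.01, 0.0, 1.75]]
[[-0.75, -2.52, 0.47], [0.01, 0.0, 1.75]]
[[-0.83, -2.49, 0.47], [0.01, 0.0, 1.75]]
[[-0.91, -2.47, 0.47], [0.01, 0.0, 1.75]]
```

View pics/w11.png

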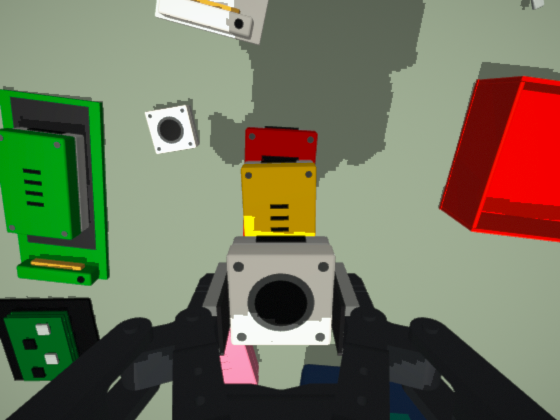

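Run:
```python
from h import *
import pickle
c=pickle.load(open("w11.pkl","rb"))
im=c["img"][225:365,210:355]
cv2.imwrite("pics/z11.png",cv2.resize(im[:,:,::-1],None,fx=4,fy=4,interpolation=cv2.INTER_NEAREST))
```

```text
(no output)
```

View pics/z11.png

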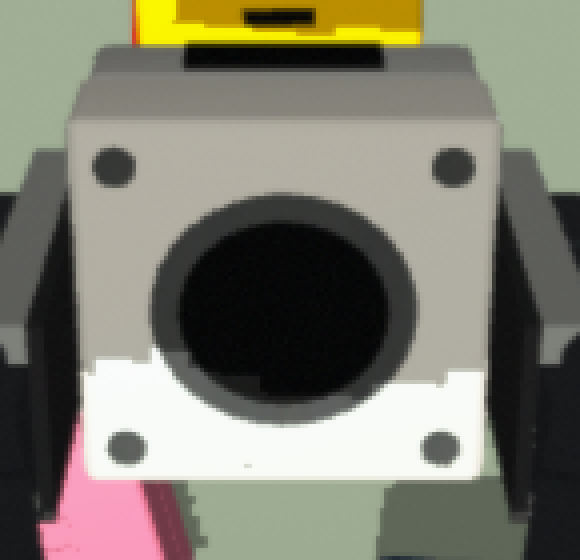

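Request:
play_rows(
  rows=[
    [1,[-0.3,-1.5,0],[0,0,1]],
    [1,[-0.4,-2.6,0.3],[0,0,1.75]],
    [1,[-0.5,-2.6,0.3],[0,0,1.75]],
    [1,[-0.6,-2.6,0.3],[0,0,1.75]],
    [1,[-0.7,-2.6,0.3],[0,0,1.75]],
    [1,[-0.8,-2.5,0.3],[0,0,1.75]],
    [1,[-0.8,-2.5,0.3],[0,0,1.75]],
    [1,[-0.9,-2.0,0.3],[0,0,1.5]],
    [1,[-0.4,-1,0],[0,0,1]],
    [1,[0,0,0],[0,0,0]],
    [1,[0,0,0],[0,0,0]],
  ],
)

```text
time: 19.15
ee_pos: [0.4372, 0.2121, 0.0681]
tcp_rot: [-179.7, 0.3, 81.2]
wrist_force: [0.3, -0.3, -0.7]
opening: 0.043
```

Run:
```python
from h import *
print(get_obs()["ee_pos"]);plan(443,218.3,20,81.8,1)
```

```text
[0.4372373 0.2121042 0.0681077]
q6 34.7 rv [-0.3  0.3 -0.6]
[[0.72, 0.5, 4.81], [-0.27, 0.26, -0.55]]
```

Run:
```python
from h import *
import pickle
c=pickle.load(open("w11.pkl","rb"))
top(c,np.array([(67,120),(498,120),(483,480),(88,480)])/4+[210-.4,225-.4],.0977+.0431)
```

```text
centre [646.6 268.7] edges [42.7, 43.6, 43.2, 43.6] ang [  95.8    6.5  -84.2 -174.2]
```

Request:
play_rows(
  rows=[
    [1,[0.7,0.55,1.2],[-0.3,0.3,-0.5]],
    [1,[0,0,1.2],[0,0,0]],
    [1,[0,0,1.2],[0,0,0]],
    [1,[0,0,0.8],[0,0,0]],
    [1,[0,0,0],[0,0,0]],
    [1,[0,0,0],[0,0,0]],
  ],
)

```text
time: 19.75
ee_pos: [0.4463, 0.2187, 0.0209]
tcp_rot: [180.0, -0.0, 81.8]
wrist_force: [-0.0, -0.3, -1.2]
opening: 0.0433
```

Run:
```python
from h import *
print(get_obs()["ee_pos"]);plan(443.7,218.3,-16.1,81.8,1)
```

```text
[0.44629606 0.21865336 0.02091069]
q6 34.3 rv [ 0. -0. -0.]
[[-0.07, -0.25, 3.7], [0.01, -0.01, -0.02]]
```

Request:
play_rows(
  rows=[
    [1,[-0.07,-0.25,1.0],[0,0,0]],
    [1,[0,0,1.0],[0,0,0]],
    [1,[0,0,0.9],[0,0,0]],
    [1,[0,0,0.3],[0,0,0]],
    [1,[0,0,0],[0,0,0]],
    [1,[0,0,0],[0,0,0]],
  ],
)

```text
time: 20.35
ee_pos: [0.4435, 0.2183, -0.0134]
tcp_rot: [180.0, -0.0, 81.8]
wrist_force: [0.5, -0.6, -1.2]
opening: 0.043
```

Run:
```python
from h import *
print(get_obs()["ee_pos"]);plan(443.5,218.3,-16.1,81.8,1)
```

```text
[ 0.44354717  0.21828816 -0.01343999]
q6 34.4 rv [ 0. -0. -0.]
[[0.0, -0.01, 0.27], [0.04, -0.03, -0.02]]
```

Request:
play_rows(
  rows=[
    [1,[0,0,0.15],[0,0,0]],
    [1,[0,0,0],[0,0,0]],
    [1,[0,0,0.1],[0,0,0]],
    [1,[0,0,0],[0,0,0]],
  ],
)

```text
time: 20.75
ee_pos: [0.4442, 0.2186, -0.0152]
tcp_rot: [179.9, -0.1, 81.8]
wrist_force: [-0.1, -0.1, -0.3]
opening: 0.0436
```

Request:
play_rows(
  rows=[
    [1,[0,0,0.08],[0,0,0]],
    [1,[0,0,0],[0,0,0]],
  ],
)

```text
time: 20.95
ee_pos: [0.4444, 0.2187, -0.0159]
tcp_rot: [179.9, -0.1, 81.8]
wrist_force: [0.1, 0.2, -1.2]
opening: 0.043
```

Request:
play_rows(
  rows=[
    [1,[0,-0.03,0.05],[0,0,0]],
    [0.45,[0,0,0],[0,0,0]],
    [0.3,[0,0,0],[0,0,0]],
    [0,[0,0,0],[0,0,0]],
    [0,[0,0,0],[0,0,0]],
    [0,[0,0,0],[0,0,0]],
    [0,[0,0,-2],[0,0,0]],
    [0,[0,0,-3],[0,0,0]],
    [0,[0,0,-4],[0,0,0]],
    [0,[0,0,-4],[0,0,0]],
    [0,[0,0,-3],[0,0,0]],
    [0,[0,0,0],[0,0,0]],
  ],
)

```text
time: 22.15
ee_pos: [0.4425, 0.218, 0.1487]
tcp_rot: [180.0, -0.0, 81.8]
wrist_force: [-0.1, -0.7, 0.1]
opening: 0.0856
```

Run:
```python
from fit import *
c=camera("wrist");cv2.imwrite("pics/w12.png",c["img"][:,:,::-1]);o=get_obs();print(o["ee_pos"])
u=proj(c,[.443,.218,.027])[0].astype(int)-60
cv2.imwrite("pics/z12.png",cv2.resize(c["img"][u[1]:u[1]+120,u[0]:u[0]+120,::-1],None,fx=5,fy=5,interpolation=cv2.INTER_NEAREST));print(u)
pickle.dump(c,open("w12.pkl","wb"))
s=[camera("scene"),camera("side")]
print("yellow",fit(s[:1],"yellow",.028,(.64,.27,6)),fit(s[1:],"yellow",.028,(.64,.27,6)))
plan(642,267,130,96,8)
```

```text
[0.44200132 0.21770112 0.14678677]
[220 134]
yellow (array([645.3, 268.6,   6.9]), np.float64(0.037)) (array([645.7, 267.7,   7. ]), np.float64(0.044))
q6 34.4 rv [ -0.3   0.2 -14.2]
[[0.98, 2.4, 0.15], [-0.04, 0.02, -1.78]]
[[0.9, 2.43, 0.16], [-0.04, 0.02, -1.78]]
[[0.83, 2.46, 0.16], [-0.04, 0.02, -1.78]]
[[0.75, 2.48, 0.16], [-0.04, 0.02, -1.78]]
[[0.67, 2.5, 0.16], [-0.04, 0.02, -1.78]]
[[0.59, 2.52, 0.16], [-0.04, 0.02, -1.78]]
[[0.52, 2.54, 0.17], [-0.04, 0.02, -1.78]]
[[0.44, 2.55, 0.17], [-0.04, 0.02, -1.78]]
```

View pics/z12.png

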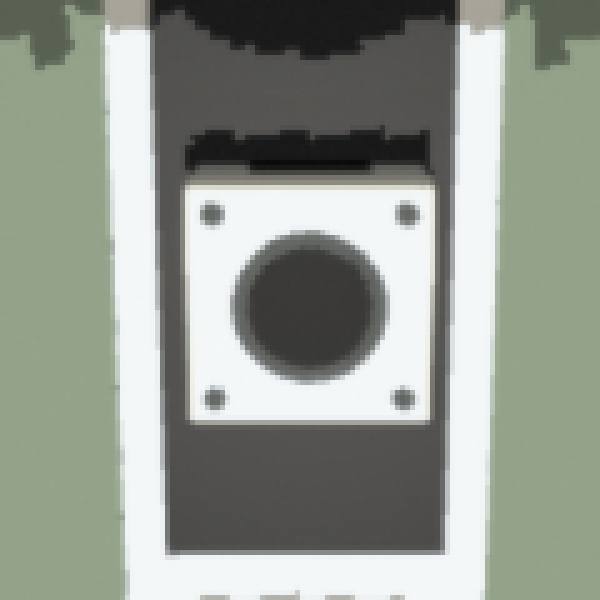

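Run:
```python
from h import *
import pickle
c=pickle.load(open("w12.pkl","rb"))
top(c,np.array([(185,185),(435,185),(430,422),(190,422)])/5+[220-.4,134-.4],.027)
```

```text
centre [443.5 219.3] edges [43.0, 43.4, 43.3, 43.4] ang [ 81.7  -8.  -98.3 171.6]
```

Request:
play_rows(
  rows=[
    [0,[0.9,2.2,0.1],[0,0,-1.8]],
    [0,[0.9,2.4,0.1],[0,0,-1.8]],
    [0,[0.8,2.4,0.1],[0,0,-1.8]],
    [0,[0.7,2.5,0.1],[0,0,-1.8]],
    [0,[0.7,2.5,0.1],[0,0,-1.8]],
    [0,[0.6,2.5,0.1],[0,0,-1.8]],
    [0,[0.5,2.5,0.1],[0,0,-1.8]],
    [0,[0.3,1.5,0],[0,0,-0.8]],
    [0,[0,0,0],[0,0,0]],
    [0,[0,0,0],[0,0,0]],
  ],
)

```text
time: 23.3
ee_pos: [0.6274, 0.2631, 0.1126]
tcp_rot: [-178.1, 0.6, 95.7]
wrist_force: [0.0, 0.7, 0.3]
opening: 0.085
```

Run:
```python
from fit import *
c=camera("wrist");cv2.imwrite("pics/w13.png",c["img"][:,:,::-1]);o=get_obs();print(o["ee_pos"],o["tcp_rot"])
print("yellow",fit([c],"yellow",.028,(.6455,.268,7)))
plan(645.5,268.2,90,97,2)
```

```text
[0.62713324 0.26307363 0.11248892] [-178.13370284    0.61241481   95.74266536]
yellow (array([645.3, 267.3,   6. ]), np.float64(0.027))
q6 17.0 rv [-1.9  0.6 -1.3]
[[0.18, 0.98, 1.09], [-0.94, 0.3, -0.63]]
[[0.16, 0.96, 1.11], [-0.94, 0.3, -0.63]]
```

View pics/w13.png

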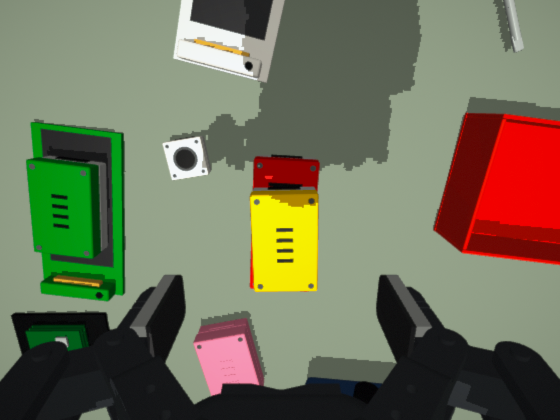

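Request:
play_rows(
  rows=[
    [0,[0.4,1.9,1.0],[-1.9,0.6,-0.5]],
    [0,[0,0,1.0],[0,0,0]],
    [0,[0,0,0],[0,0,0]],
    [0,[0,0,0],[0,0,0]],
  ],
)

```text
time: 23.75
ee_pos: [0.642, 0.268, 0.0913]
tcp_rot: [-179.9, 0.0, 96.2]
wrist_force: [-0.2, -0.3, 0.6]
opening: 0.0852
```

Run:
```python
from h import *
print(get_obs()["ee_pos"]);plan(645.4,267.7,5,96.4,1)
```

```text
[0.64195971 0.26804018 0.0912696 ]
q6 16.5 rv [-0.1  0.  -0.2]
[[-0.07, 0.35, 8.63], [-0.1, 0.04, -0.2]]
```

Request:
play_rows(
  rows=[
    [0,[0,0.4,1.5],[0,0,-0.2]],
    [0,[0,0,1.6],[0,0,0]],
    [0,[0,0,1.6],[0,0,0]],
    [0,[0,0,1.6],[0,0,0]],
    [0,[0,0,1.4],[0,0,0]],
    [0,[0,0,0.4],[0,0,0]],
    [0,[0,0,0],[0,0,0]],
    [0,[0,0,0],[0,0,0]],
  ],
)

```text
time: 24.55
ee_pos: [0.644, 0.2678, 0.0026]
tcp_rot: [-179.7, 0.1, 96.4]
wrist_force: [-0.5, -0.1, -1.3]
opening: 0.0853
```

Run:
```python
from h import *
print(get_obs()["ee_pos"]);plan(645.4,267.7,5,96.4,1)
```

```text
[0.64404064 0.26780029 0.00261645]
q6 16.2 rv [-0.3  0.1 -0. ]
[[-0.03, 0.13, -0.24], [-0.26, 0.08, -0.0]]
```

Request:
play_rows(
  rows=[
    [0,[0,0.13,-0.3],[-0.2,0,0]],
    [0.2,[0,0,0],[0,0,0]],
    [0.4,[0,0,0],[0,0,0]],
    [1,[0,0,0],[0,0,0]],
    [1,[0,0,0],[0,0,0]],
    [1,[0,0,0],[0,0,0]],
    [1,[0,0,0],[0,0,0]],
    [1,[0,0,0],[0,0,0]],
  ],
  newtons=40,
)

```text
time: 25.35
ee_pos: [0.6469, 0.2685, 0.0088]
tcp_rot: [179.8, 0.0, 96.4]
wrist_force: [-0.8, -0.5, 0.6]
opening: 0.047
```

Request:
play_rows(
  rows=[
    [1,[0,0,-0.5],[0,0,0]],
    [1,[0,0,-1],[0,0,0]],
    [1,[0,0,-1.5],[0,0,0]],
    [1,[0,0,-2],[0,0,0]],
    [1,[0,0,-1.5],[0,0,0]],
    [1,[0,0,-0.5],[0,0,0]],
    [1,[0,0,0],[0,0,0]],
    [1,[0,0,0],[0,0,0]],
  ],
)

```text
time: 26.15
ee_pos: [0.6467, 0.2685, 0.0859]
tcp_rot: [179.8, -0.0, 96.4]
wrist_force: [-0.5, 0.4, -2.8]
opening: 0.047
```

Run:
```python
from fit import *
c=camera("wrist");cv2.imwrite("pics/w14.png",c["img"][:,:,::-1]);o=get_obs();print(o["ee_pos"],o["tcp_rot"],o["q"])
print("yellow",fit([c],"yellow",o["ee_pos"][2]+.0212,(.6455,.268,7)))
plan(646.7,-280.3,80,78,12)
```

```text
[0.64655171 0.26849563 0.08571096] [1.79778721e+02 3.25342014e-03 9.64006082e+01] [ 2.25801857e+01  2.51258120e+01  2.07441875e+01  8.54067668e+01
 -6.47836233e-02  1.61794516e+01]
yellow (array([644.6, 269. ,   6.4]), np.float64(0.062))
q6 16.2 rv [ 0.2 -0.  18.4]
[[-4.54, -0.51, 0.05], [0.02, -0.0, 1.53]]
[[-4.56, -0.39, 0.05], [0.02, -0.0, 1.53]]
[[-4.57, -0.26, 0.05], [0.02, -0.0, 1.53]]
[[-4.57, -0.14, 0.05], [0.02, -0.0, 1.53]]
[[-4.57, -0.02, 0.05], [0.02, -0.0, 1.53]]
[[-4.57, 0.1, 0.05], [0.02, -0.0, 1.53]]
[[-4.57, 0.22, 0.05], [0.02, -0.0, 1.53]]
[[-4.56, 0.35, 0.05], [0.02, -0.0, 1.53]]
[[-4.55, 0.47, 0.05], [0.02, -0.0, 1.53]]
[[-4.54, 0.59, 0.05], [0.02, -0.0, 1.53]]
[[-4.52, 0.71, 0.05], [0.02, -0.0, 1.53]]
[[-4.5, 0.83, 0.05], [0.02, -0.0, 1.53]]
```

View pics/w14.png

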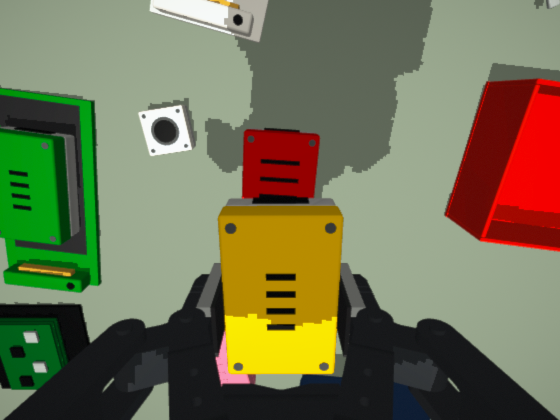

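Run:
```python
from h import *
import pickle
s=pickle.load(open("s0.pkl","rb"))
c=s["scene"][0]; print(unproj(c,[[131,229],[172,216],[160,160],[90,150],[176,188]],0).round(3)); print(unproj(c,[[170,190],[152,137]],0.08).round(3))
c=s["side"][0]; print(unproj(c,[[240,165],[190,155],[262,130]],0).round(3))
```

```text
[[ 0.914 -0.137  0.   ]
 [ 0.818 -0.129  0.   ]
 [ 0.782 -0.308 -0.   ]
 [ 0.928 -0.424 -0.   ]
 [ 0.78  -0.204 -0.   ]]
[[ 0.808 -0.136  0.08 ]
 [ 0.787 -0.311  0.08 ]]
[[ 0.796 -0.16   0.   ]
 [ 0.932 -0.14   0.   ]
 [ 0.816 -0.32   0.   ]]
```

Request:
play_rows(
  rows=[
    [1,[-1.5,-0.2,0],[0,0,0.5]],
    [1,[-3,-0.3,0],[0,0,1.2]],
    [1,[-4,-0.3,0],[0,0,1.4]],
    [1,[-4,-0.2,0],[0,0,1.4]],
    [1,[-4,-0.1,0],[0,0,1.4]],
    [1,[-4,0,0],[0,0,1.4]],
    [1,[-4,0.1,0],[0,0,1.4]],
    [1,[-4,0.2,0],[0,0,1.4]],
    [1,[-4,0.3,0],[0,0,1.4]],
    [1,[-4,0.4,0],[0,0,1.4]],
    [1,[-3,0.4,0],[0,0,1.2]],
    [1,[-1.5,0.3,0],[0,0,0.5]],
  ],
)

```text
time: 27.4
ee_pos: [0.6405, -0.1636, 0.0756]
tcp_rot: [-179.4, 0.2, 81.1]
wrist_force: [0.7, 0.8, -2.1]
opening: 0.0473
```

Run:
```python
from h import *
o=get_obs();print(o["ee_pos"],o["tcp_rot"]);plan(648.4,-280.7,70,78,4)
```

```text
[ 0.64046273 -0.16362338  0.07564061] [-179.4331147     0.20393584   81.13405119]
q6 -5.3 rv [-0.6  0.2  3.1]
[[-2.86, 0.65, 0.14], [-0.14, 0.05, 0.78]]
[[-2.85, 0.69, 0.14], [-0.14, 0.05, 0.78]]
[[-2.84, 0.73, 0.14], [-0.14, 0.05, 0.78]]
[[-2.83, 0.76, 0.14], [-0.14, 0.05, 0.78]]
```

Request:
play_rows(
  rows=[
    [1,[-1.5,0.4,0],[0,0,0.5]],
    [1,[-2.8,0.7,0],[-0.2,0,0.8]],
    [1,[-2.8,0.7,0],[-0.2,0,0.8]],
    [1,[-2.6,0.7,0],[-0.2,0,0.7]],
    [1,[-1.3,0.4,0],[0,0,0.3]],
    [1,[0,0,0],[0,0,0]],
    [1,[0,0,0],[0,0,0]],
  ],
)

```text
time: 28.1
ee_pos: [0.6484, -0.2811, 0.0726]
tcp_rot: [-179.8, 0.1, 78.0]
wrist_force: [0.8, 0.6, -2.1]
opening: 0.047
```

Run:
```python
from h import *
o=get_obs();print(o["ee_pos"],o["tcp_rot"]);plan(648.4,-280.7,30,78,1)
c=camera("wrist");cv2.imwrite("pics/w15.png",c["img"][:,:,::-1])
```

```text
[ 0.64842525 -0.28112628  0.07259257] [-1.79775095e+02  1.21796054e-01  7.79567646e+01]
q6 -11.3 rv [-0.2  0.1 -0. ]
[[0.05, 0.01, 4.26], [-0.22, 0.12, -0.04]]
```

View pics/w15.png

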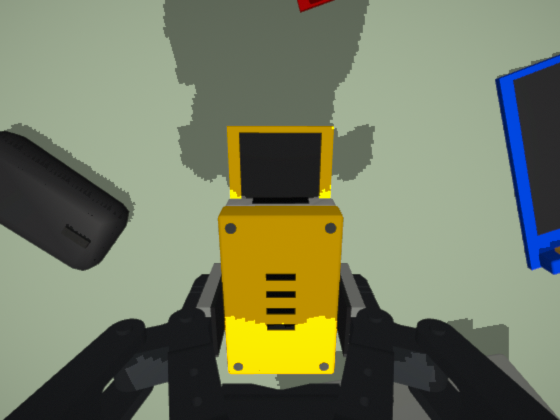

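Request:
play_rows(
  rows=[
    [1,[0,0,1.2],[-0.2,0.1,0]],
    [1,[0,0,1.5],[0,0,0]],
    [1,[0,0,1.5],[0,0,0]],
    [1,[0,0,1.5],[0,0,0]],
    [1,[0,0,1.0],[0,0,0]],
    [1,[0,0,0.4],[0,0,0]],
    [1,[0,0,0],[0,0,0]],
    [1,[0,0,0],[0,0,0]],
  ],
)

```text
time: 28.95
ee_pos: [0.6477, -0.2743, -0.0065]
tcp_rot: [-179.8, -0.1, 78.4]
wrist_force: [0.1, -0.1, -1.7]
opening: 0.0474
```

Run:
```python
from h import *
o=get_obs();print(o["ee_pos"],o["tcp_rot"]);plan(648.4,-280.7,-14.2,78,1)
```

```text
[ 0.64765099 -0.27425476 -0.00649919] [-1.79798858e+02 -7.36548745e-02  7.83725033e+01]
q6 -11.3 rv [-0.2 -0.1  0.4]
[[-0.62, 0.21, 0.77], [-0.2, -0.07, 0.37]]
```

Request:
play_rows(
  rows=[
    [1,[-0.62,0.2,0.2],[-0.2,0,0.4]],
    [1,[0,0,0.1],[0,0,0]],
    [1,[0,0,0],[0,0,0]],
  ],
)

```text
time: 29.25
ee_pos: [0.6494, -0.2819, -0.0079]
tcp_rot: [179.8, -0.0, 77.9]
wrist_force: [0.3, 0.8, -3.2]
opening: 0.0474
```

Run:
```python
from h import *
o=get_obs();print(o["ee_pos"],o["tcp_rot"]);plan(648.4,-280.7,-14.2,78,1)
```

```text
[ 0.64943419 -0.28185815 -0.00787899] [ 1.79821855e+02 -3.65829082e-02  7.79318867e+01]
q6 -11.4 rv [ 0.2 -0.  -0.1]
[[0.09, -0.13, 0.63], [0.18, -0.04, -0.07]]
```

Request:
play_rows(
  rows=[
    [1,[0.1,-0.1,0.2],[0.2,0,0]],
    [1,[0,0,0.2],[0,0,0]],
    [1,[0,0,0],[0,0,0]],
    [1,[0,0,0.1],[0,0,0]],
    [1,[0,0,0],[0,0,0]],
  ],
)

```text
time: 29.75
ee_pos: [0.6489, -0.2808, -0.0127]
tcp_rot: [180.0, -0.0, 77.9]
wrist_force: [-0.3, -0.3, -2.8]
opening: 0.047
```

Run:
```python
from h import *
o=get_obs();print(o["ee_pos"],o["tcp_rot"],o["wrist_force"],o["joint_efforts"]);plan(648.4,-280.7,-14.2,78,1)
```

```text
[ 0.6488531  -0.28084138 -0.01269643] [ 1.79989069e+02 -2.91815419e-02  7.79161797e+01] [-0.3117268  -0.33699388 -2.76484561] [-1.51400152e-02 -7.78380775e+01  4.77346373e+01 -5.46234520e-02
  5.43795013e-04  3.24433813e-04]
q6 -11.3 rv [ 0.  -0.  -0.1]
[[0.0, -0.05, 0.15], [0.01, -0.03, -0.08]]
```

Request:
play_rows(
  rows=[
    [1,[0,-0.05,0.1],[0,0,0]],
    [1,[0,0,0],[0,0,0]],
  ],
)

```text
time: 29.95
ee_pos: [0.6483, -0.2807, -0.0138]
tcp_rot: [180.0, -0.0, 77.9]
wrist_force: [0.6, 0.6, -2.3]
opening: 0.0472
```

Request:
play_rows(
  rows=[
    [1,[0,-0.05,0.1],[0,0,0]],
    [1,[0,0,0],[0,0,0]],
  ],
)

```text
time: 30.15
ee_pos: [0.6484, -0.2807, -0.0139]
tcp_rot: [179.9, -0.0, 77.9]
wrist_force: [-0.1, 0.3, -4.0]
opening: 0.047
```

Request:
play_rows(
  rows=[
    [1,[0,-0.05,0.1],[0,0,0]],
    [1,[0,0,0],[0,0,0]],
  ],
)

```text
time: 30.35
ee_pos: [0.6483, -0.2807, -0.0141]
tcp_rot: [179.8, -0.0, 77.9]
wrist_force: [-0.7, 0.9, -2.3]
opening: 0.0474
```

Contact: z has stopped dropping. Releasing.

Request:
play_rows(
  rows=[
    [0.4,[0,0,0],[0,0,0]],
    [0.25,[0,0,0],[0,0,0]],
    [0,[0,0,0],[0,0,0]],
    [0,[0,0,0],[0,0,0]],
    [0,[0,0,0],[0,0,0]],
    [0,[0,0,-2],[0,0,0]],
    [0,[0,0,-3],[0,0,0]],
    [0,[0,0,-4],[0,0,0]],
    [0,[0,0,-4],[0,0,0]],
    [0,[0,0,-3],[0,0,0]],
    [0,[0,0,0],[0,0,0]],
    [0,[0,0,0],[0,0,0]],
  ],
)

```text
time: 31.55
ee_pos: [0.6466, -0.2803, 0.1498]
tcp_rot: [-180.0, -0.0, 77.9]
wrist_force: [-0.2, 0.4, -0.3]
opening: 0.0856
```

Run:
```python
from fit import *
c=camera("wrist");cv2.imwrite("pics/w16.png",c["img"][:,:,::-1]);o=get_obs();print(o["ee_pos"],o["tcp_rot"])
u=proj(c,[.6467,-.2803,.03])[0].astype(int)-70
cv2.imwrite("pics/z16.png",cv2.resize(c["img"][u[1]:u[1]+140,u[0]:u[0]+140,::-1],None,fx=4,fy=4,interpolation=cv2.INTER_NEAREST));print(u)
s=[camera("scene"),camera("side")]
pickle.dump((c,s),open("w16.pkl","wb"))
for i in(0,1):print("blue",fit(s[i:i+1],"blue",0,(.442,.012,5),win=.08),"red",fit(s[i:i+1],"red",0,(.645,.27,6),win=.08))
```

```text
[ 0.64660449 -0.28028029  0.15000526] [-1.79999509e+02 -3.29856217e-02  7.79170489e+01]
[209 124]
blue (array([440.3,   7.6,   5.1]), np.float64(0.061)) red (array([642.9, 266.3,   3.2]), np.float64(0.052))
blue (array([439. ,   6.3,   5.2]), np.float64(0.084)) red (array([642.2, 265.3,   2.2]), np.float64(0.08))
```

View pics/z16.png

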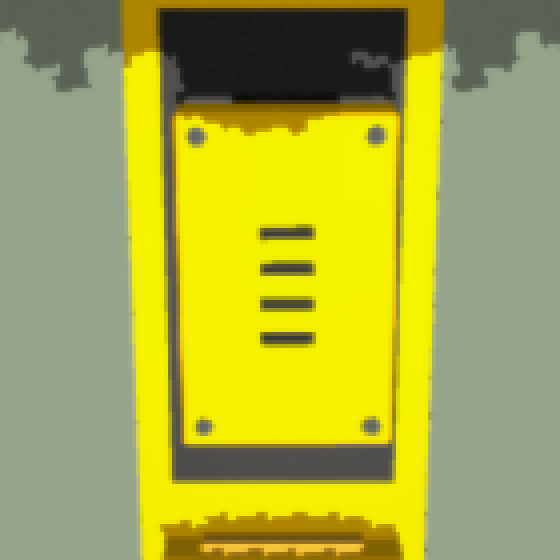

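Run:
```python
from h import *
import pickle
c=pickle.load(open("w16.pkl","rb"))[0]
o=np.array([209-.4,124-.4])
top(c,np.array([(160,8),(405,8),(393,480),(172,480)])/4+o,.005)
top(c,np.array([(172,113),(400,113),(393,445),(183,445)])/4+o,.031)
plan(440.,7.5,150,95.1,10)
```

```text
centre [ 647.1 -280.9] edges [54.6, 115.0, 55.3, 115.0] ang [  77.9  -12.  -102.1  167.6]
centre [ 646.7 -279.8] edges [47.7, 75.2, 47.7, 75.2] ang [  77.9  -11.8 -102.1  168.2]
q6 -11.4 rv [ -0.1  -0.1 -17.2]
[[2.38, -2.62, -0.01], [-0.01, -0.01, -1.72]]
[[2.46, -2.54, -0.01], [-0.01, -0.01, -1.72]]
[[2.53, -2.47, -0.01], [-0.01, -0.01, -1.72]]
[[2.61, -2.39, -0.01], [-0.01, -0.01, -1.72]]
[[2.68, -2.31, -0.01], [-0.01, -0.01, -1.72]]
[[2.74, -2.23, -0.01], [-0.01, -0.01, -1.72]]
[[2.81, -2.15, -0.01], [-0.01, -0.01, -1.72]]
[[2.87, -2.06, -0.01], [-0.01, -0.01, -1.72]]
[[2.93, -1.98, -0.01], [-0.01, -0.01, -1.72]]
[[2.99, -1.89, -0.01], [-0.01, -0.01, -1.72]]
```

Request:
play_rows(
  rows=[
    [0,[2.4,-2.6,0],[0,0,-1.7]],
    [0,[2.4,-2.5,0],[0,0,-1.7]],
    [0,[2.5,-2.4,0],[0,0,-1.7]],
    [0,[2.6,-2.4,0],[0,0,-1.7]],
    [0,[2.7,-2.3,0],[0,0,-1.7]],
    [0,[2.7,-2.2,0],[0,0,-1.7]],
    [0,[2.8,-2.1,0],[0,0,-1.7]],
    [0,[2.8,-2.0,0],[0,0,-1.7]],
    [0,[2.5,-1.7,0],[0,0,-1.7]],
    [0,[1.5,-1,0],[0,0,-0.6]],
    [0,[0,0,0],[0,0,0]],
    [0,[0,0,0],[0,0,0]],
  ],
)

```text
time: 32.9
ee_pos: [0.439, -0.0036, 0.1317]
tcp_rot: [-178.4, -0.6, 94.4]
wrist_force: [0.6, 0.3, -0.2]
opening: 0.0854
```

Run:
```python
from fit import *
c=camera("wrist");cv2.imwrite("pics/w17.png",c["img"][:,:,::-1]);o=get_obs();print(o["ee_pos"],o["tcp_rot"])
print("blue",fit([c],"blue",0,(.44,.007,5),win=.08))
plan(440,7.3,60,95.2,3)
```

```text
[ 0.43907461 -0.00380268  0.13169126] [-178.42035551   -0.55781548   94.39193318]
blue (array([440.8,   7. ,   4.5]), np.float64(0.031))
q6 -5.2 rv [-1.6 -0.6 -0.8]
[[0.34, 0.13, 2.39], [-0.53, -0.19, -0.27]]
[[0.35, 0.1, 2.39], [-0.53, -0.19, -0.27]]
[[0.36, 0.08, 2.39], [-0.53, -0.19, -0.27]]
```

View pics/w17.png

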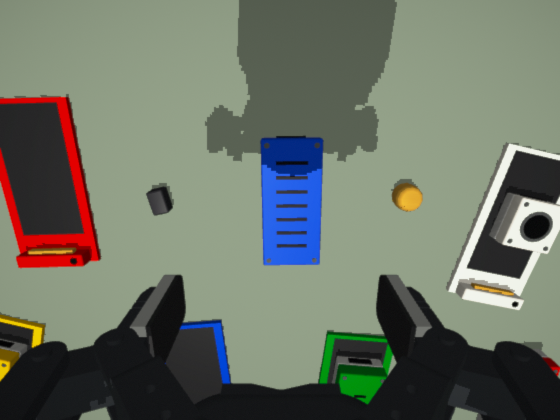

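Request:
play_rows(
  rows=[
    [0,[1.1,0.2,1.5],[-1.5,-0.5,-0.3]],
    [0,[0,0,2],[0,0,0]],
    [0,[0,0,2],[0,0,0]],
    [0,[0,0,1.5],[0,0,0]],
    [0,[0,0,0],[0,0,0]],
    [0,[0,0,0],[0,0,0]],
  ],
)

```text
time: 33.55
ee_pos: [0.4421, 0.0036, 0.0574]
tcp_rot: [-179.8, -0.0, 94.3]
wrist_force: [-0.9, 0.5, 0.4]
opening: 0.0855
```

Run:
```python
from h import *
o=get_obs();print(o["ee_pos"],o["tcp_rot"]);plan(440.6,7.1,-18,94.8,1)
```

```text
[0.44212409 0.00360867 0.05744891] [-1.79828184e+02 -4.69025609e-03  9.42987159e+01]
q6 -3.8 rv [-0.2 -0.  -0.5]
[[0.36, -0.1, 7.55], [-0.17, -0.01, -0.5]]
```

Request:
play_rows(
  rows=[
    [0,[0.35,-0.1,1.3],[-0.2,0,-0.5]],
    [0,[0,0,1.5],[0,0,0]],
    [0,[0,0,1.5],[0,0,0]],
    [0,[0,0,1.5],[0,0,0]],
    [0,[0,0,0.8],[0,0,0]],
    [0,[0,0,0.3],[0,0,0]],
    [0,[0,0,0],[0,0,0]],
    [0,[0,0,0],[0,0,0]],
  ],
)

```text
time: 34.35
ee_pos: [0.4437, 0.0069, -0.0127]
tcp_rot: [179.6, 0.0, 94.8]
wrist_force: [-0.6, 0.3, 0.5]
opening: 0.0854
```

Run:
```python
from h import *
o=get_obs();print(o["ee_pos"],o["tcp_rot"]);plan(440.6,7.1,-19,94.8,1)
```

```text
[ 0.44368365  0.00688733 -0.01270983] [1.79633852e+02 9.77391956e-03 9.48209052e+01]
q6 -3.9 rv [0.4 0.  0. ]
[[0.05, -0.31, 0.63], [0.37, 0.01, 0.02]]
```

Request:
play_rows(
  rows=[
    [0,[0,-0.3,0.6],[0.4,0,0]],
    [0,[0,0,0],[0,0,0]],
    [0.2,[0,0,0],[0,0,0]],
    [0.4,[0,0,0],[0,0,0]],
    [1,[0,0,0],[0,0,0]],
    [1,[0,0,0],[0,0,0]],
    [1,[0,0,0],[0,0,0]],
    [1,[0,0,0],[0,0,0]],
    [1,[0,0,0],[0,0,0]],
  ],
  newtons=45,
)

```text
time: 35.25
ee_pos: [0.4417, 0.0067, -0.0174]
tcp_rot: [179.9, 0.0, 94.8]
wrist_force: [-0.4, -0.1, -0.5]
opening: 0.0493
```

Request:
play_rows(
  rows=[
    [1,[0,0,-0.5],[0,0,0]],
    [1,[0,0,-1],[0,0,0]],
    [1,[0,0,-1.5],[0,0,0]],
    [1,[0,0,-2],[0,0,0]],
    [1,[0,0,-1.5],[0,0,0]],
    [1,[0,0,-0.5],[0,0,0]],
    [1,[0,0,0],[0,0,0]],
    [1,[0,0,0],[0,0,0]],
  ],
)

```text
time: 36.05
ee_pos: [0.4408, 0.0066, 0.0574]
tcp_rot: [180.0, 0.0, 94.8]
wrist_force: [-0.4, -0.0, -2.4]
opening: 0.049
```

Run:
```python
from fit import *
c=camera("wrist");cv2.imwrite("pics/w18.png",c["img"][:,:,::-1]);o=get_obs();print(o["ee_pos"],o["tcp_rot"],o["q"])
print("blue",fit([c],"blue",o["ee_pos"][2]+.019,(.4406,.007,5),win=.09))
plan(642.1,-78.3,60,99,10)
```

```text
[0.44073572 0.00664612 0.05723175] [1.79980812e+02 1.19045791e-02 9.48255859e+01] [ 8.71274568e-01 -1.03312873e+01 -2.14980846e+01  7.88132390e+01
 -1.05529914e-02 -3.95431516e+00]
blue (array([439.5,   6.7,   4.8]), np.float64(0.117))
q6 -4.0 rv [ 0.   0.  -4.2]
[[-1.02, 1.94, -0.03], [0.0, 0.0, -0.42]]
[[-1.03, 1.93, -0.03], [0.0, 0.0, -0.42]]
[[-1.04, 1.92, -0.03], [0.0, 0.0, -0.42]]
[[-1.06, 1.91, -0.03], [0.0, 0.0, -0.42]]
[[-1.07, 1.9, -0.03], [0.0, 0.0, -0.42]]
[[-1.09, 1.9, -0.03], [0.0, 0.0, -0.42]]
[[-1.1, 1.89, -0.03], [0.0, 0.0, -0.42]]
[[-1.11, 1.88, -0.03], [0.0, 0.0, -0.42]]
[[-1.13, 1.87, -0.03], [0.0, 0.0, -0.42]]
[[-1.14, 1.86, -0.03], [0.0, 0.0, -0.42]]
```

View pics/w18.png

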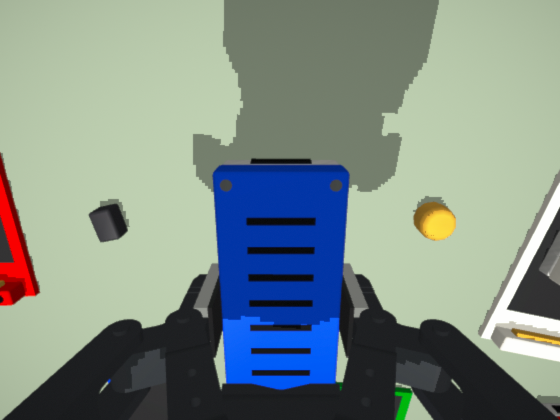

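Request:
play_rows(
  rows=[
    [1,[-0.5,1,0],[0,0,-0.2]],
    [1,[-1,1.9,0],[0,0,-0.4]],
    [1,[-1,1.9,0],[0,0,-0.4]],
    [1,[-1,1.9,0],[0,0,-0.4]],
    [1,[-1.1,1.9,0],[0,0,-0.4]],
    [1,[-1.1,1.9,0],[0,0,-0.4]],
    [1,[-1.1,1.9,0],[0,0,-0.4]],
    [1,[-1.1,1.9,0],[0,0,-0.4]],
    [1,[-1.1,1.9,0],[0,0,-0.4]],
    [1,[-1.1,1.9,0],[0,0,-0.4]],
    [1,[-0.5,0.9,0],[0,0,-0.2]],
    [1,[0,0,0],[0,0,0]],
  ],
)

```text
time: 37.3
ee_pos: [0.6517, -0.0833, 0.0429]
tcp_rot: [-179.3, -0.1, 99.1]
wrist_force: [-0.5, 0.5, -1.7]
opening: 0.049
```

Run:
```python
from h import *
o=get_obs();print(o["ee_pos"],o["tcp_rot"]);plan(643,-78.3,30,99,1)
```

```text
[ 0.65173226 -0.08329449  0.04292067] [-1.79334760e+02 -1.23769479e-01  9.91026000e+01]
q6 -16.4 rv [-0.7 -0.1  0.1]
[[0.63, -0.77, 1.3], [-0.67, -0.12, 0.1]]
```

Request:
play_rows(
  rows=[
    [1,[0.6,-0.8,0],[-0.7,0,0.1]],
    [1,[0,0,1],[0,0,0]],
    [1,[0,0,1.2],[0,0,0]],
    [1,[0,0,1.2],[0,0,0]],
    [1,[0,0,0.6],[0,0,0]],
    [1,[0,0,0],[0,0,0]],
    [1,[0,0,0],[0,0,0]],
  ],
)

```text
time: 38.0
ee_pos: [0.6408, -0.0787, -0.0054]
tcp_rot: [-179.7, -0.2, 99.0]
wrist_force: [-0.5, 0.4, -2.4]
opening: 0.0491
```

Run:
```python
from h import *
o=get_obs();print(o["ee_pos"],o["tcp_rot"]);plan(643,-78.3,-12.4,99,1)
```

```text
[ 0.64078281 -0.07874355 -0.00536023] [-179.66562572   -0.21424902   99.00099706]
q6 -16.1 rv [-0.3 -0.2  0. ]
[[0.01, 0.23, 0.7], [-0.33, -0.21, 0.0]]
```

Request:
play_rows(
  rows=[
    [1,[0,0.2,0.2],[-0.3,-0.2,0]],
    [1,[0,0,0.2],[0,0,0]],
    [1,[0,0,0],[0,0,0]],
    [1,[0,0,0],[0,0,0]],
  ],
)

```text
time: 38.4
ee_pos: [0.6439, -0.0785, -0.0083]
tcp_rot: [179.9, 0.0, 99.0]
wrist_force: [0.3, 0.4, -2.5]
opening: 0.0489
```

Run:
```python
from h import *
o=get_obs();print(o["ee_pos"],o["tcp_rot"]);plan(643,-78.3,-12.4,99,1)
```

```text
[ 0.64390495 -0.07848827 -0.00831861] [1.79886929e+02 3.99241370e-02 9.90061300e+01]
q6 -16.0 rv [0.1 0.  0. ]
[[0.03, -0.09, 0.41], [0.11, 0.04, 0.01]]
```

Request:
play_rows(
  rows=[
    [1,[0,-0.1,0.15],[0.1,0,0]],
    [1,[0,0,0.1],[0,0,0]],
    [1,[0,0,0],[0,0,0]],
    [1,[0,-0.03,0.1],[0,0,0]],
    [1,[0,0,0],[0,0,0]],
  ],
)

```text
time: 38.9
ee_pos: [0.6428, -0.0788, -0.0116]
tcp_rot: [180.0, 0.1, 99.0]
wrist_force: [0.7, -0.2, -3.2]
opening: 0.0494
```

Request:
play_rows(
  rows=[
    [1,[0,-0.05,0.1],[0,0,0]],
    [1,[0,0,0],[0,0,0]],
  ],
)

```text
time: 39.1
ee_pos: [0.6425, -0.0789, -0.0123]
tcp_rot: [179.9, 0.1, 99.0]
wrist_force: [-0.6, 0.5, -1.9]
opening: 0.049
```

Request:
play_rows(
  rows=[
    [1,[0,-0.05,0.1],[0,0,0]],
    [1,[0,0,0],[0,0,0]],
  ],
)

```text
time: 39.3
ee_pos: [0.6427, -0.0789, -0.0121]
tcp_rot: [179.8, 0.1, 99.0]
wrist_force: [-0.0, -0.3, -1.8]
opening: 0.0487
```

Seated (z has stopped falling). Releasing.

Request:
play_rows(
  rows=[
    [0.38,[0,0,0],[0,0,0]],
    [0.25,[0,0,0],[0,0,0]],
    [0,[0,0,0],[0,0,0]],
    [0,[0,0,0],[0,0,0]],
    [0,[0,0,0],[0,0,0]],
    [0,[0,0,-2],[0,0,0]],
    [0,[0,0,-3],[0,0,0]],
    [0,[0,0,-4],[0,0,0]],
    [0,[0,0,-4],[0,0,0]],
    [0,[0,0,-3],[0,0,0]],
    [0,[0,0,0],[0,0,0]],
    [0,[0,0,0],[0,0,0]],
  ],
)

```text
time: 40.5
ee_pos: [0.6409, -0.0788, 0.1521]
tcp_rot: [180.0, 0.0, 99.0]
wrist_force: [0.2, -0.4, -1.3]
opening: 0.0853
```

Run:
```python
from fit import *
c=camera("wrist");cv2.imwrite("pics/w19.png",c["img"][:,:,::-1]);o=get_obs();print(o["ee_pos"],o["tcp_rot"])
u=proj(c,[.642,-.078,.03])[0].astype(int)-70
cv2.imwrite("pics/z19.png",cv2.resize(c["img"][u[1]:u[1]+140,u[0]:u[0]+140,::-1],None,fx=4,fy=4,interpolation=cv2.INTER_NEAREST));print(u)
pickle.dump(c,open("w19.pkl","wb"))
plan(643,266,150,92.9,9)
```

```text
[ 0.64097089 -0.0787646   0.1522293 ] [1.79963157e+02 4.43425284e-02 9.90017801e+01]
[210 124]
q6 -16.0 rv [0.  0.  6.1]
[[3.78, 0.62, 0.02], [0.0, 0.0, 0.68]]
[[3.79, 0.58, 0.02], [0.0, 0.0, 0.68]]
[[3.79, 0.53, 0.02], [0.0, 0.0, 0.68]]
[[3.8, 0.49, 0.02], [0.0, 0.0, 0.68]]
[[3.81, 0.44, 0.02], [0.0, 0.0, 0.68]]
[[3.81, 0.4, 0.02], [0.0, 0.0, 0.68]]
[[3.81, 0.35, 0.02], [0.0, 0.0, 0.68]]
[[3.82, 0.31, 0.02], [0.0, 0.0, 0.68]]
[[3.82, 0.26, 0.02], [0.0, 0.0, 0.68]]
```

View pics/z19.png

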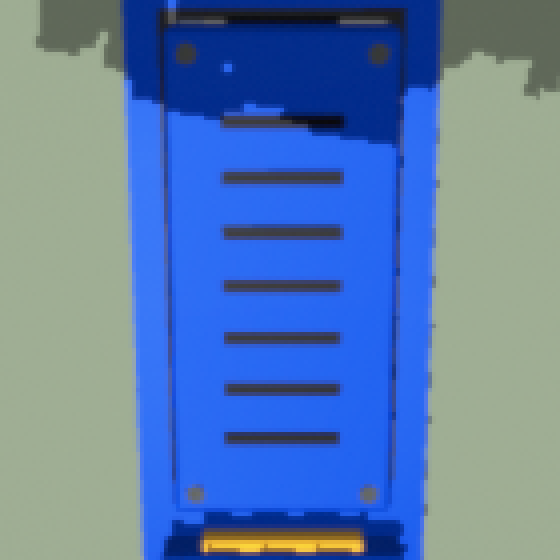

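Request:
play_rows(
  rows=[
    [0,[2,0.4,0],[0,0,0.5]],
    [0,[3.8,0.6,0],[0,0,0.7]],
    [0,[3.8,0.5,0],[0,0,0.7]],
    [0,[3.8,0.5,0],[0,0,0.7]],
    [0,[3.8,0.4,0],[0,0,0.7]],
    [0,[3.8,0.4,0],[0,0,0.7]],
    [0,[3.8,0.3,0],[0,0,0.7]],
    [0,[3.8,0.3,0],[0,0,0.7]],
    [0,[3.5,0.3,0],[0,0,0.5]],
    [0,[2,0.1,0],[0,0,0.2]],
    [0,[0,0,0],[0,0,0]],
    [0,[0,0,0],[0,0,0]],
  ],
)

```text
time: 41.75
ee_pos: [0.6371, 0.2755, 0.1309]
tcp_rot: [-178.6, 0.4, 92.5]
wrist_force: [-0.1, -0.1, -0.6]
opening: 0.0852
```

Run:
```python
from fit import *
c=camera("wrist");cv2.imwrite("pics/w20.png",c["img"][:,:,::-1]);o=get_obs();print(o["ee_pos"],o["tcp_rot"])
print("red",fit([c],"red",0,(.643,.266,3),win=.08))
plan(642.7,266,60,92.9,1)
```

```text
[0.63714257 0.2752188  0.13084123] [-178.60681859    0.3510895    92.47652348]
red (array([643. , 265.7,   2.6]), np.float64(0.028))
q6 20.8 rv [-1.4  0.3 -0.4]
[[-0.9, 0.69, 7.08], [-1.39, 0.35, -0.43]]
```

View pics/w20.png

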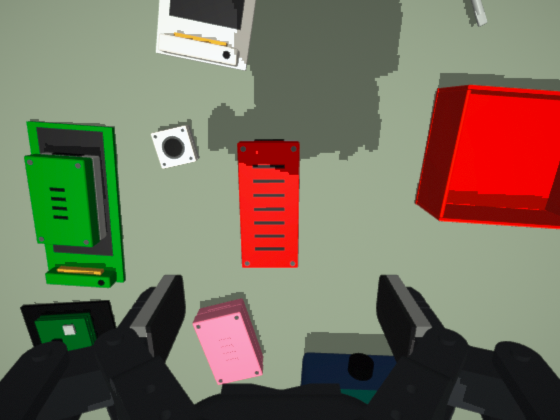

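Request:
play_rows(
  rows=[
    [0,[-0.9,0.7,1.5],[-1.4,0.3,-0.3]],
    [0,[0,0,2],[0,0,0]],
    [0,[0,0,2],[0,0,0]],
    [0,[0,0,1.3],[0,0,0]],
    [0,[0,0,0],[0,0,0]],
    [0,[0,0,0],[0,0,0]],
  ],
)

```text
time: 42.4
ee_pos: [0.6451, 0.2588, 0.0605]
tcp_rot: [180.0, 0.1, 92.4]
wrist_force: [-0.2, -0.1, -0.1]
opening: 0.0851
```

Run:
```python
from h import *
o=get_obs();print(o["ee_pos"],o["tcp_rot"]);plan(643,265.8,-18,92.7,1)
```

```text
[0.64514363 0.25878385 0.06049644] [1.79951121e+02 9.05588592e-02 9.23939729e+01]
q6 19.5 rv [ 0.   0.1 -0.3]
[[0.72, -0.19, 7.85], [0.05, 0.09, -0.31]]
```

Request:
play_rows(
  rows=[
    [0,[0.7,-0.2,0],[0,0,-0.3]],
    [0,[0,0,1.3],[0,0,0]],
    [0,[0,0,1.5],[0,0,0]],
    [0,[0,0,1.5],[0,0,0]],
    [0,[0,0,1.5],[0,0,0]],
    [0,[0,0,0.8],[0,0,0]],
    [0,[0,0,0.3],[0,0,0]],
    [0,[0,0,0],[0,0,0]],
    [0,[0,0,0],[0,0,0]],
  ],
)

```text
time: 43.3
ee_pos: [0.6431, 0.2664, -0.0136]
tcp_rot: [179.9, 0.1, 92.7]
wrist_force: [-0.0, -0.6, 0.6]
opening: 0.0855
```

Run:
```python
from h import *
o=get_obs();print(o["ee_pos"],o["tcp_rot"]);plan(643,265.8,-19,92.7,1)
```

```text
[ 0.64308667  0.26640107 -0.01359947] [1.79898582e+02 7.29019287e-02 9.27357891e+01]
q6 19.8 rv [0.1 0.1 0. ]
[[-0.06, -0.01, 0.54], [0.1, 0.07, 0.04]]
```

Request:
play_rows(
  rows=[
    [0,[-0.06,-0.1,0.4],[0,0,0]],
    [0,[0,0,0],[0,0,0]],
    [0.2,[0,0,0],[0,0,0]],
    [0.4,[0,0,0],[0,0,0]],
    [1,[0,0,0],[0,0,0]],
    [1,[0,0,0],[0,0,0]],
    [1,[0,0,0],[0,0,0]],
    [1,[0,0,0],[0,0,0]],
    [1,[0,0,0],[0,0,0]],
  ],
  newtons=45,
)

```text
time: 44.2
ee_pos: [0.6432, 0.2661, -0.0155]
tcp_rot: [179.7, 0.0, 92.7]
wrist_force: [-1.1, 0.0, -0.7]
opening: 0.0493
```

Request:
play_rows(
  rows=[
    [1,[0,0,-0.5],[0,0,0]],
    [1,[0,0,-1],[0,0,0]],
    [1,[0,0,-1.5],[0,0,0]],
    [1,[0,0,-2],[0,0,0]],
    [1,[0,0,-2],[0,0,0]],
    [1,[0,0,-1],[0,0,0]],
    [1,[0,0,0],[0,0,0]],
    [1,[0,0,0],[0,0,0]],
  ],
)

```text
time: 45.0
ee_pos: [0.6428, 0.2661, 0.072]
tcp_rot: [179.7, -0.0, 92.7]
wrist_force: [-0.7, 0.2, -2.4]
opening: 0.0491
```

Run:
```python
from fit import *
c=camera("wrist");cv2.imwrite("pics/w21.png",c["img"][:,:,::-1]);o=get_obs();print(o["ee_pos"],o["tcp_rot"],o["q"])
print("red",fit([c],"red",o["ee_pos"][2]+.0175,(.643,.266,3),win=.09))
plan(433.5,-214,70,95.8,14)
```

```text
[0.64276431 0.26611077 0.07182152] [ 1.79671541e+02 -1.10368337e-02  9.27340260e+01] [22.53451253 24.39805822 18.23901259 83.52817525 -0.10087957 19.80024277]
red (array([642. , 266.5,   2.7]), np.float64(0.116))
q6 19.8 rv [ 0.3 -0.  -3.1]
[[-3.35, -1.66, 0.0], [0.02, -0.0, -0.22]]
[[-3.35, -1.67, 0.0], [0.02, -0.0, -0.22]]
[[-3.34, -1.68, 0.0], [0.02, -0.0, -0.22]]
[[-3.33, -1.7, 0.0], [0.02, -0.0, -0.22]]
[[-3.33, -1.71, 0.01], [0.02, -0.0, -0.22]]
[[-3.32, -1.72, 0.01], [0.02, -0.0, -0.22]]
[[-3.32, -1.73, 0.01], [0.02, -0.0, -0.22]]
[[-3.31, -1.75, 0.01], [0.02, -0.0, -0.22]]
[[-3.3, -1.76, 0.01], [0.02, -0.0, -0.22]]
[[-3.3, -1.77, 0.01], [0.02, -0.0, -0.22]]
[[-3.29, -1.78, 0.01], [0.02, -0.0, -0.22]]
[[-3.28, -1.8, 0.01], [0.02, -0.0, -0.22]]
[[-3.27, -1.81, 0.01], [0.02, -0.0, -0.22]]
[[-3.27, -1.82, 0.01], [0.02, -0.0, -0.22]]
```

View pics/w21.png

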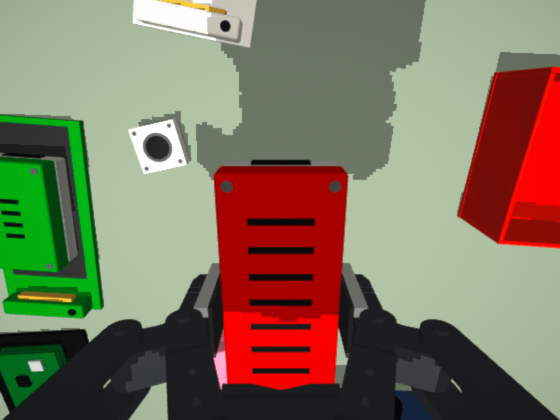

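Request:
play_rows(
  rows=[
    [1,[-1.5,-0.7,0],[0,0,0]],
    [1,[-3.3,-1.7,0],[0,0,-0.2]],
    [1,[-3.3,-1.7,0],[0,0,-0.2]],
    [1,[-3.3,-1.7,0],[0,0,-0.2]],
    [1,[-3.3,-1.7,0],[0,0,-0.2]],
    [1,[-3.3,-1.7,0],[0,0,-0.2]],
    [1,[-3.3,-1.7,0],[0,0,-0.2]],
    [1,[-3.3,-1.7,0],[0,0,-0.2]],
    [1,[-3.3,-1.8,0],[0,0,-0.2]],
    [1,[-3.3,-1.8,0],[0,0,-0.2]],
    [1,[-3.3,-1.8,0],[0,0,-0.2]],
    [1,[-2.5,-1.4,0],[0,0,-0.2]],
  ],
)

```text
time: 46.25
ee_pos: [0.4609, -0.1264, 0.0581]
tcp_rot: [-179.4, 0.0, 95.4]
wrist_force: [1.1, -0.4, -3.0]
opening: 0.0487
```

Run:
```python
from h import *
o=get_obs();print(o["ee_pos"],o["tcp_rot"]);plan(433.2,-214,60,95.8,5)
```

```text
[ 0.46089161 -0.12639388  0.05813257] [-1.79405779e+02  8.38070006e-03  9.53946788e+01]
q6 -20.6 rv [-0.6  0.  -0.4]
[[-1.69, -0.72, -0.03], [-0.12, 0.0, -0.08]]
[[-1.69, -0.72, -0.03], [-0.12, 0.0, -0.08]]
[[-1.69, -0.72, -0.03], [-0.12, 0.0, -0.08]]
[[-1.69, -0.72, -0.03], [-0.12, 0.0, -0.08]]
[[-1.69, -0.73, -0.04], [-0.12, 0.0, -0.08]]
```

Request:
play_rows(
  rows=[
    [1,[-1.7,-0.7,-0.1],[-0.2,0,-0.1]],
    [1,[-1.7,-0.7,0],[-0.2,0,-0.1]],
    [1,[-1.7,-0.7,0],[-0.2,0,-0.1]],
    [1,[-1.7,-0.7,0],[0,0,-0.1]],
    [1,[-1,-0.5,0],[0,0,0]],
    [1,[0,0,0],[0,0,0]],
    [1,[0,0,0],[0,0,0]],
  ],
)

```text
time: 46.95
ee_pos: [0.429, -0.2121, 0.054]
tcp_rot: [-179.6, -0.2, 95.5]
wrist_force: [-1.1, 0.6, -2.6]
opening: 0.049
```

Run:
```python
from h import *
o=get_obs();print(o["ee_pos"],o["tcp_rot"]);plan(433.2,-214,0,95.8,1)
```

```text
[ 0.42901431 -0.21213846  0.05395449] [-179.63296194   -0.19426796   95.47441887]
q6 -31.8 rv [-0.4 -0.2 -0.3]
[[-0.24, 0.43, 5.39], [-0.37, -0.2, -0.32]]
```

Request:
play_rows(
  rows=[
    [1,[-0.2,0.4,0.8],[-0.3,-0.2,-0.3]],
    [1,[0,0,1.3],[0,0,0]],
    [1,[0,0,1.4],[0,0,0]],
    [1,[0,0,1.2],[0,0,0]],
    [1,[0,0,0.6],[0,0,0]],
    [1,[0,0,0],[0,0,0]],
    [1,[0,0,0],[0,0,0]],
  ],
)

```text
time: 47.65
ee_pos: [0.4336, -0.2105, -0.0055]
tcp_rot: [-179.8, -0.1, 96.0]
wrist_force: [-0.6, -0.8, -1.9]
opening: 0.0487
```

Run:
```python
from h import *
o=get_obs();print(o["ee_pos"],o["tcp_rot"]);plan(433.2,-214,-10.5,95.8,1)
```

```text
[ 0.4336126 -0.2104663 -0.0054815] [-1.79847654e+02 -9.26192760e-02  9.60429319e+01]
q6 -31.9 rv [-0.2 -0.1  0.2]
[[-0.35, -0.08, 0.5], [-0.15, -0.09, 0.24]]
```

Request:
play_rows(
  rows=[
    [1,[-0.35,-0.1,0.05],[0,0,0.25]],
    [1,[0,0,0.15],[0,0,0]],
    [1,[0,0,0],[0,0,0]],
    [1,[0,0,0],[0,0,0]],
  ],
)

```text
time: 48.05
ee_pos: [0.4339, -0.215, -0.0061]
tcp_rot: [-180.0, -0.0, 95.8]
wrist_force: [0.3, -0.8, -2.4]
opening: 0.0494
```

Run:
```python
from h import *
o=get_obs();print(o["ee_pos"],o["tcp_rot"]);plan(433.2,-214,-10.5,95.8,1)
```

```text
[ 0.43393272 -0.21499347 -0.00606573] [-1.79972493e+02 -6.36848649e-03  9.57608000e+01]
q6 -32.1 rv [-0. -0. -0.]
[[0.11, -0.06, 0.44], [-0.03, -0.01, -0.04]]
```

Request:
play_rows(
  rows=[
    [1,[0.1,-0.05,0.15],[0,0,0]],
    [1,[0,0,0.15],[0,0,0]],
    [1,[0,0,0],[0,0,0]],
    [1,[0,-0.03,0.1],[0,0,0]],
    [1,[0,0,0],[0,0,0]],
  ],
)

```text
time: 48.55
ee_pos: [0.4331, -0.2141, -0.0101]
tcp_rot: [-180.0, 0.0, 95.8]
wrist_force: [0.4, -0.3, -1.9]
opening: 0.049
```

Request:
play_rows(
  rows=[
    [1,[0,-0.05,0.1],[0,0,0]],
    [1,[0,0,0],[0,0,0]],
  ],
)

```text
time: 48.75
ee_pos: [0.4331, -0.2142, -0.0104]
tcp_rot: [179.9, 0.0, 95.8]
wrist_force: [0.8, 0.4, -1.8]
opening: 0.049
```

Request:
play_rows(
  rows=[
    [1,[0,-0.05,0.1],[0,0,0]],
    [1,[0,0,0],[0,0,0]],
  ],
)

```text
time: 48.95
ee_pos: [0.4333, -0.2143, -0.0104]
tcp_rot: [179.8, 0.0, 95.8]
wrist_force: [0.1, 0.4, -3.8]
opening: 0.0492
```

Seated. Release, retreat, then check all five from a high viewpoint.

Request:
play_rows(
  rows=[
    [0.38,[0,0,0],[0,0,0]],
    [0.25,[0,0,0],[0,0,0]],
    [0,[0,0,0],[0,0,0]],
    [0,[0,0,0],[0,0,0]],
    [0,[0,0,0],[0,0,0]],
    [0,[0,0,-2],[0,0,0]],
    [0,[0,0,-3],[0,0,0]],
    [0,[0,0,-4],[0,0,0]],
    [0,[0,0,-4],[0,0,0]],
    [0,[0,0,-4],[0,0,0]],
    [0,[0,0,-3],[0,0,0]],
    [0,[0,0,0],[0,0,0]],
  ],
)

```text
time: 50.15
ee_pos: [0.4312, -0.2137, 0.1957]
tcp_rot: [-180.0, -0.0, 95.8]
wrist_force: [0.0, 0.2, -0.4]
opening: 0.0852
```

Request:
play_rows(
  rows=[
    [0,[0,-2,-2],[0,0,0]],
    [0,[2,-3,-3],[0,0,0]],
    [0,[3,-2,-3],[0,0,0]],
    [0,[4,0,-2],[0,0,0]],
    [0,[4,1,0],[0,0,0]],
    [0,[3,1,0],[0,0,0]],
    [0,[2,0,0],[0,0,0]],
    [0,[0,0,0],[0,0,0]],
    [0,[0,0,0],[0,0,0]],
  ],
)

```text
time: 51.05
ee_pos: [0.3603, -0.0344, 0.2947]
tcp_rot: [-179.9, -0.2, 95.6]
wrist_force: [0.4, -0.6, -0.9]
opening: 0.0855
```

Run:
```python
from fit import *
o=get_obs();print(o["ee_pos"],o["tcp_rot"])
C={}
for n in("wrist","scene","side"):
    C[n]=camera(n);cv2.imwrite(f"pics/{n}_f.png",C[n]["img"][:,:,::-1])
pickle.dump(C,open("f.pkl","wb"))
```

```text
[ 0.36032795 -0.0344006   0.29474572] [-1.79870758e+02 -1.68313138e-01  9.56434189e+01]
```

View pics/wrist_f.png

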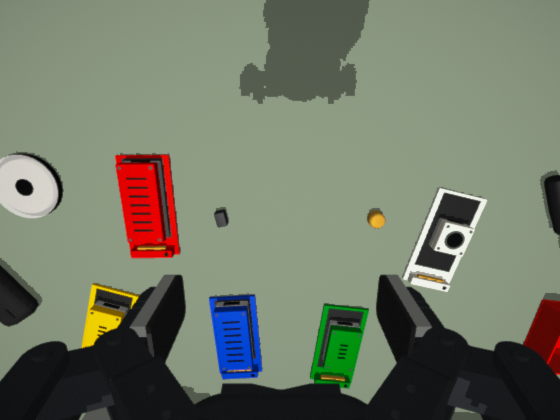

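View pics/scene_f.png

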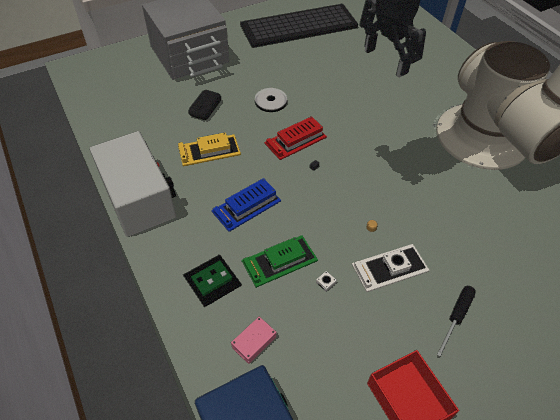

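Run:
```python
from fit import *
C=pickle.load(open("f.pkl","rb"))
T={"blue":(642.1,-78.3,9),"red":(432.8,-214,5.8),"yellow":(646.9,-280.5,-12),"green":(644.5,91.6,-1.6),"white":(443,218.3,-8.2)}
for n in("scene","side"):
    W=[]
    c=C[n]
    for k,(x,y,t) in T.items():
        im=cv2.resize(c["img"][:,:,::-1],None,fx=5,fy=5,interpolation=cv2.INTER_CUBIC)
        P=corners(k,(x/1000,y/1000,t),.005,False);q=np.round((proj(c,P)+.5)*5).astype(int)
        for i in range(8):
            for j in range(i):
                if bin(i^j).count("1")==1: cv2.line(im,tuple(map(int,q[i])),tuple(map(int,q[j])),(255,0,255),1)
        m=q.mean(0).astype(int);W.append(im[m[1]-145:m[1]+145,m[0]-130:m[0]+130])
    W.append(np.zeros_like(W[0]))
    cv2.imwrite(f"pics/{n}_chk.png",np.vstack([np.hstack(W[:3]),np.hstack(W[3:])]))
```

```text
(no output)
```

View pics/scene_chk.png

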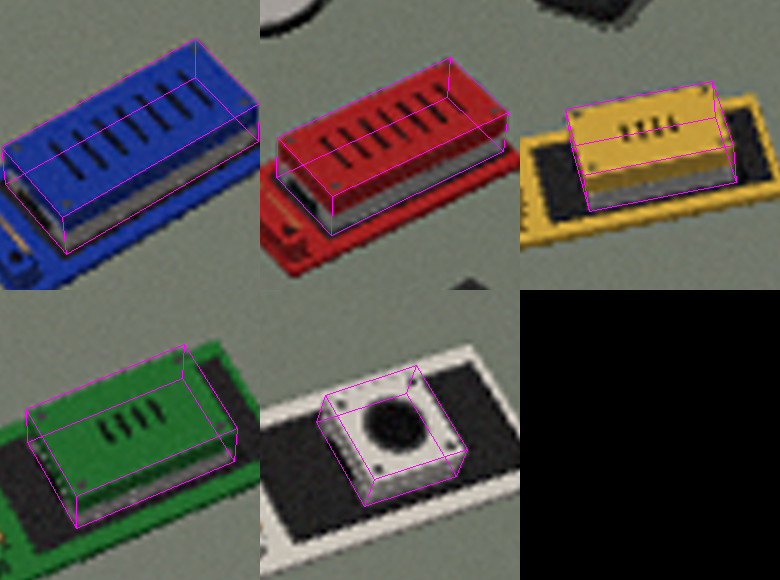

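View pics/side_chk.png

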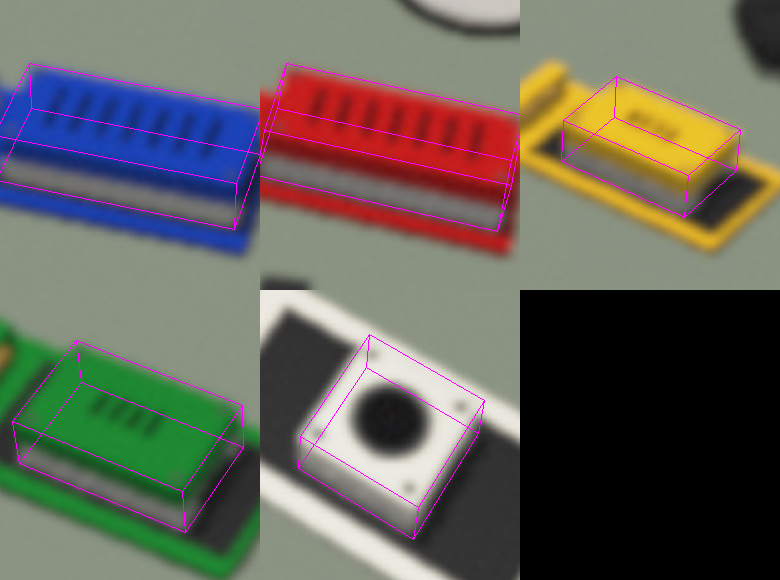

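Run:
```python
from workcell import job_done,get_obs
print(get_obs()["time"],abs(get_obs()["qd"]).max(),get_obs()["opening"]);print(job_done())
```

```text
51.2 0.4285604877845098 0.0853009798918726
the job is handed in; nothing more can be done
None
```

I took both stacks apart from the top and set all five modules on the docks of their own colours, upright and released. I handed the job in at 51 s of the 141 s allowed. The pink look-alike and the small loose white module were left where they were.

**Final check:** the scene and side pictures, with outlines drawn at the ideal poses, show every module flat and square on its marked rectangle. Offsets are about 1–2 mm by eye. Close-up wrist pictures put white and yellow about 1 mm off centre. The side view shows a slight shift of the same kind on all the modules, which I take to be camera calibration.

**Failed and disagreeing readings:**
- **First grasp:** my first grasp of the green module closed on air above it. The fingertips turned out to sit about 21 mm behind the reported TCP when shut, not 11 mm ahead as described. I measured this by lowering the shut fingers lightly onto the top of the green module; it did not move. Every later grasp used that correction.
- **Contact force:** the wrist-force readings were too noisy to show when a module touched its dock. For four of them I judged contact by the arm no longer sinking. White I lowered to the height worked out from its grasp and released there.

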